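# Re-pin the lid of the airing case and load the manifold blocks

## Robot

A 7-joint arm with a two-finger parallel gripper is mounted at the origin on the work surface. World frame = base frame: x ahead of the robot, y to its left, z up, the work surface at z = 0. Lengths are in m, angles in degrees, forces in N, time in s.
With the tool pointing down it reaches from about 0.425 to 0.875 m from the base axis. Payload 4.7 kg.
Tool frame: the origin (TCP) lies on the mounting face of the last link; the fingertips stand 182 mm ahead of it and the grasp point (between the pads) lies 164 mm ahead of it; z points along the fingers, x is the direction in which the jaws open and shut, and the axes are right-handed (so a half turn about z gives the same grasp; the last joint's range is limited). The gripper opens to 87 mm and grips with 3 to 60 N. Pads are 19 mm wide; open, the fingers measure 117 mm over their backs; the gripper's body (75 mm by 190 mm) begins 51 mm behind the grasp point.
Start: joints at [73.001, 18.392, -4.016, 83.108, 1.295, 78.541, -3.26], TCP at [0.199, -0.619, 0.405] pointing down, gripper open.
Joint ranges: [-163.93, 163.93], [-17.29, 119.83], [-79.2, 71.16], [3.27, 140.29], [-89.18, 269.18], [5.43, 117.66], [-154.24, 154.24]. Speed limits (degrees/s): [147.25, 147.25, 180, 180, 180, 180, 180].

## Interface

Orientations are given as [roll, pitch, yaw] about the fixed x, y, z axes, in that order (R = Rz(yaw) Ry(pitch) Rx(roll)).
In Python, from cell import status, cams, env, outline_of, landmark_of gives the robot as it stands. The module is installed in compiled form; this text tells all that it offers.
- The arm moves only by the tool jog_arm, never from a script. Its argument "rows" is a list of rows, each a list of 7 numbers: the closure, from 0 (fully open) to 1 (shut), then the shift along the tool's x, y, z in m, then the turn, a rotation vector about the tool's x, y, z in degrees. A call has 1 to 12 rows; each row shifts and turns the commanded pose from where the row before left it, along the tool's axes as they then stand; what a row does not reach is not made up. A row lasts 1/12 s, in which the tool goes at most 41.7 mm and 7.16 degrees, less where a joint would pass 70% of its speed; a pose out of reach is approached as far as the arm can. A call with a gripper value outside its range is refused whole. The fingers move at their own pace and stop on an object; "grip_force" is the grip in N (left out, the last holds). Time passes only in rows, so rows that do not move let the fingers close. It gives the time, the measured TCP pose, the force and the opening at its end, in the units of the state.
- status.get_obs(): the state, without advancing time (a new reading comes with each control period).
- cams.read_camera(name): name is "side" or "top"; returns (picture, depth): 400x640x3 uint8, red, green, blue; 400x640 float32, m along the optical axis (not along the pixel's ray), 0 where there is no reading.
- cams.camera_params(name): a dict with "vfov" (degrees; the focal length in pixels is half the picture's height over the tangent of half this angle, whatever the lens; pixels are square), "cx", "cy" (the principal point, pixels), "eye" and "attitude" of the camera in the world. Camera axes: x right, y up, looking along -z (the intrinsics and any distortion apply to the point x, -y, -z); pixel columns grow to the right and rows downward; lengths in m; the calibration is good to about 2 mm. A picture is of the moment at which its call begins. camera_params takes no time and is no camera call.
- env.sign_off(): hands the job in, once; it reports no verdict.
Trained networks look in the newest picture that a camera, given by its name, has taken for a name from the list of things; names that differ only in an ending like _2 or _b are one class to them, and where a whole thing is asked for, a point or a joint stands for the part that bears it (a point fixed in the world has none). Each returns a list of dicts, best first, with "conf" (0 to 1); they miss things now and then, are a little off and sometimes report something else, mostly with a low value. They report only what shows in the picture. A call takes as long as a camera call.
- outline_of(camera, name): "pixels" (400x640 bool, what is visible of it) and "box" ([left, top, right, bottom] in pixels, round what is visible of it).
- landmark_of(camera, name): "position" ([row, column] in pixels: a listed point, or the origin of a listed thing).
The state is a dict: "time_s": time; "qpos": joint angles; "joint_velocities": joint speeds; "effort": joint torques, N m; "tool_pos": TCP position; "tool_rot": TCP orientation; "force": force on the tool from outside, world axes, zero at the start; "wrist_torque": the same for the moment, N m; "grip_width": finger opening in m.
Only numpy, scipy, OpenCV 4.12 (cv2) and the standard library are available. Lean on these libraries where they do the work, as an engineer would, in place of code of your own. Each camera call takes 0.05 s, during which the arm holds its last target. There are 200 camera calls.

## Task

The lid of the grey case hangs on one hinge only: slide the loose pin through the knuckles of the empty hinge until its shoulder is fully home, and do not raise the lid before that. Then raise the stiff lid to 75 degrees from shut, and lay every manifold block that is on the bench flat on the floor of the case, none on top of another, leaving the pin home and the lid still standing at 75 degrees so the blocks can air. Leave the measuring cylinder, jar and spanner where they are.

Things in the scene. Friction and masses are not known exactly. Their poses are not given: they have to be found in the camera images.
- case: The fixed grey metal case, 170 mm (x) by 220 mm (y) by 50 mm high; walls and floor 6 mm, so 158 x 208 mm inside. Origin under its centre on the bench. x along the hinge line, away from the robot (within 12 degrees); y towards the hinge side (robot's left); z up. The hinge line is at y = +121.5 mm, 50.5 mm above the bench. The hinge at its far end still has its pin; the near one is empty.
- hinge_mouth (a point): Mouth of the empty hinge: centre of the robot-side end of its bore, at x = -89, y = 121.5, z = 50.5 mm of the case; axes as the case, so x points into the bore. Three sleeves in line (case, lid, case), 19 mm across, bore 11 mm, from here to 56 mm further in, with 2 mm gaps; the first stands 4 mm out from the case's robot-side wall.
- case_floor (a point): Centre of the case's inner floor, 6 mm above the bench; axes as the case.
- lid (a joint): Opening angle of the case's lid, rad: 0 shut flat on the rim, growing as the bar side swings up; stops at 2.0. Starts shut or ajar (up to 0.2). The lid is an aluminium frame 170 x 220 x 8 mm with a clear pane. The hinge is stiff: the lid stays at any angle where it is left, and takes about 6 N up at the bar to raise.
- lid_bar (a point): Middle of the lid's steel pull bar: 10 mm round bar, 90 mm long parallel to the hinge line, 32 mm beyond the lid's free edge (robot's right), leaving a 27 mm finger gap. It runs on a circle of 263.5 mm radius about the hinge line, and lies 3.5 mm off the hinge's plane on the lid's upper side: 54 mm above the bench when shut, about 305 mm at 75 degrees.
- pin_grip (a point): Centre of the square grip of the loose steel hinge pin. Grip 30 mm long, 20 x 20 mm section; x points along the pin towards its nose. Starts lying flat on the bench on its grip, axis level 10 mm up, nose pointing away from the robot (yaw within 0.5 rad); 90 g, heaviest at the grip.
- pin_collar (a point): Shoulder of the pin, on its axis, where the grip ends and the shaft begins: 15 mm ahead of the grip's centre. Shaft 8 mm diameter, 66 mm long, the last 10 mm tapering to a 3 mm nose. With the pin fully home this shoulder is against the hinge's mouth and the nose shows 10 mm beyond the last sleeve.
- cylinder: Bystander: glass measuring cylinder 34 mm across, 178 mm high on a 76 mm foot; origin under its centre.
- jar: Bystander: amber glass jar 60 mm across, 75 mm high; origin under its centre.
- spanner: Bystander: spanner 160 mm long lying flat; origin under its centre.
- block0_mid (a point): Centre of a loose beige plastic manifold block, 56 x 26 x 26 mm, with small ports in its top; x along its length. 60 g. Starts lying on the bench (centre 13 mm up); may be absent (3 or 4 are present).
- block0: The same block as a whole; origin on its underside.
- block1_mid (a point): Centre of a loose beige plastic manifold block, 56 x 26 x 26 mm, with small ports in its top; x along its length. 60 g. Starts lying on the bench (centre 13 mm up); may be absent (3 or 4 are present).
- block1: The same block as a whole; origin on its underside.
- block2_mid (a point): Centre of a loose beige plastic manifold block, 56 x 26 x 26 mm, with small ports in its top; x along its length. 60 g. Starts lying on the bench (centre 13 mm up); may be absent (3 or 4 are present).
- block2: The same block as a whole; origin on its underside.
- block3_mid (a point): Centre of a loose beige plastic manifold block, 56 x 26 x 26 mm, with small ports in its top; x along its length. 60 g. Starts lying on the bench (centre 13 mm up); may be absent (3 or 4 are present).
- block3: The same block as a whole; origin on its underside.

How it is judged (in metres and radians):
On the way, in this order (a step that is already met when the one before it is completed fails the run):
1. the pin is fully home in the empty hinge (distance between pin_collar and hinge_mouth below 0.007 m and angle between the x axis of pin_collar and the x axis of hinge_mouth, either way round below 0.12 rad), for 0.2 s.
2. the lid stands at 75 degrees, within 7 (value of joint lid between 1.187 and 1.431 rad), for 0.3 s.
At the end, for the whole second after the job is handed in: The pin's shoulder is within 7 mm of the hinge's mouth and the pin in line with the hinge; the lid stands at 75 degrees within 7; every block present lies flat on the case's floor (centre inside the walls and less than 20 mm above the floor), at rest (all of step 1 and all of step 2 and velocity of joint lid between -0.05 and 0.05 rad/s and x of block0_mid in the frame of case_floor between -0.079 and 0.079 m and y of block0_mid in the frame of case_floor between -0.104 and 0.104 m and z of each of block0_mid, block1_mid, block2_mid, block3_mid in the frame of case_floor below 0.02 m and linear speed of each of block0, block1, block2, block3 below 0.03 m/s and x of block1_mid in the frame of case_floor between -0.079 and 0.079 m and y of block1_mid in the frame of case_floor between -0.104 and 0.104 m and x of block2_mid in the frame of case_floor between -0.079 and 0.079 m and y of block2_mid in the frame of case_floor between -0.104 and 0.104 m and x of block3_mid in the frame of case_floor between -0.079 and 0.079 m and y of block3_mid in the frame of case_floor between -0.104 and 0.104 m); the robot touches nothing.
It fails at once if the lid is raised beyond about 26 degrees while the pin is not home (value of joint lid above 0.45 rad and distance between pin_collar and hinge_mouth above 0.015 m).
It fails at once if the measuring cylinder, jar or spanner is moved more than 40 mm or the cylinder or jar tipped (distance of any of cylinder, jar, spanner from where it was at the start of the episode above 0.04 m or angle between any of cylinder, jar's own z axis and vertical above 0.5 rad).
Of block0, block1, block2, block3 only 3 to 4 are there at a start; the rules pass over those that are not, and their reading is None.
At some moment in a run one of block0, block1, block2, block3 may be knocked a few centimetres aside while the robot is not near it.
Once in a run the grip may slacken for a moment while it holds something.
It also fails if it takes over 200 s, if anything falls off the work surface, if the arm or the gripper's body presses on something with over 40 N, if the wrist force passes 120 N, or if a joint passes its speed limit or range.

## Working session

There is one attempt and no reset: what is moved stays moved. The work goes in short steps, Python scripts to look and compute and a tool call to move; the robot and the scene stay as the last step left them, time stands still between calls to the robot, and variables do not carry over. Pictures are saved under pics/ and viewed, about 12 in all and at most 16, crops included, and the job is handed in when it is done.

Besides the shell and the picture viewer there is one more tool, called after "Request:" in YAML: its name, and indented under it one key for each argument. jog_arm: Moves the arm, as the interface text tells. Its arguments: {"type":"object","properties":{"rows":{"type":"array"},"grip_force":{"type":"number"}},"required":["rows"]}

```bash
mkdir -p pics; ls
python3 - <<'E'
from cell import status,cams
import cv2
o=status.get_obs()
for k,v in o.items(): print(k,v)
for n in ("top","side"):
    print(n,cams.camera_params(n))
    p,d=cams.read_camera(n)
    cv2.imwrite(f"pics/{n}0.png",p[:,:,::-1])
E
```

```text
pics
time_s 0.0
qpos [73.00330443 18.43983672 -4.01662262 83.17540147  1.29559961 78.54068488
 -3.25842174]
joint_velocities [-0.00401582 -0.04085931 -0.04228734 -0.06100913 -0.05879662 -0.02718356
 -0.00400189]
effort [ 1.28412787e-03 -4.91285992e+01 -4.02976535e-01 -3.12528956e+01
 -6.39348174e-02  4.37695370e-02  1.80267848e-04]
tool_pos [ 0.19866527 -0.61867883  0.40364814]
tool_rot [ 1.79993989e+02  1.10640667e-01 -7.21908161e+01]
force [-0.28374146 -0.42680767  0.17683519]
wrist_torque [-0.01355966 -0.0653493  -0.01779552]
grip_width 0.0872563418581169
top {'vfov': 53.194449776328, 'cx': 321.98295568387175, 'cy': 201.79628344541297, 'eye': array([ 0.53283234, -0.1055766 ,  1.0286656 ]), 'attitude': array([  5.16624565,  -0.84150464, -88.67692285])}
side {'vfov': 52.58660020053083, 'cx': 315.86045702198425, 'cy': 202.42540703993114, 'eye': array([0.14905768, 0.5534383 , 0.81170196]), 'attitude': array([  47.89687604,    0.96022492, -145.11143238])}
```

View both.

View pics/top0.png

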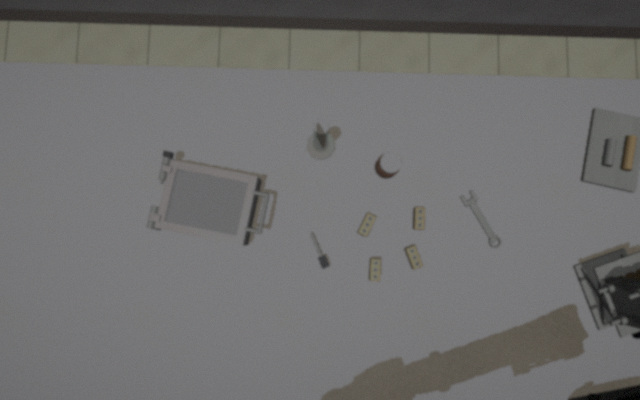

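View pics/side0.png

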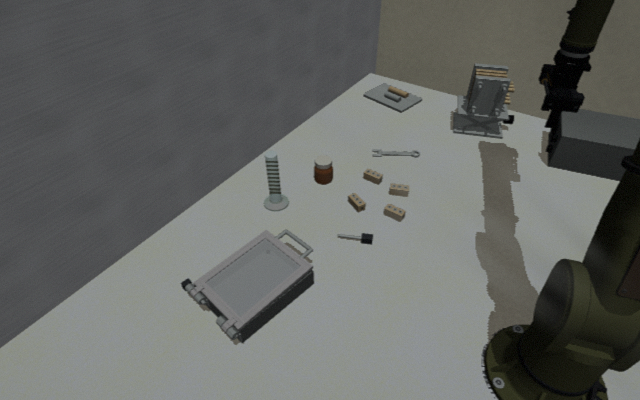

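```bash
cat > h.py <<'E'
import numpy as np, cv2
from scipy.spatial.transform import Rotation as R
from cell import status,cams,outline_of,landmark_of
def rot(a): return R.from_euler('xyz',a,degrees=True)
P={n:cams.camera_params(n) for n in("top","side")}
def ray(n,row,col):
    p=P[n]; f=200/np.tan(np.radians(p['vfov'])/2)
    v=np.array([(col-p['cx'])/f,-(row-p['cy'])/f,-1.])
    return p['eye'],rot(p['attitude']).apply(v)
def atz(n,row,col,z):
    e,v=ray(n,row,col); return e+v*(z-e[2])/v[2]
def proj(n,X):
    p=P[n]; f=200/np.tan(np.radians(p['vfov'])/2)
    c=rot(p['attitude']).inv().apply(np.atleast_2d(X)-p['eye'])
    return np.c_[p['cy']-f*c[:,1]/-c[:,2], p['cx']+f*c[:,0]/-c[:,2]]
def cloud(n,d):
    p=P[n]; f=200/np.tan(np.radians(p['vfov'])/2)
    r,c=np.mgrid[:400,:640]
    v=np.stack([(c-p['cx'])/f,-(r-p['cy'])/f,-np.ones(r.shape)],-1)*d[...,None]
    return rot(p['attitude']).apply(v.reshape(-1,3)).reshape(400,640,3)+p['eye']
def lm(n,name,z):
    return [(round(q['conf'],2),np.round(q['position'],1).tolist(),np.round(atz(n,*q['position'],z),4).tolist()) for q in landmark_of(n,name)[:5]]
def blockpose(n,m,ztop,C):
    "rect fit of top-face points of mask m"
    X=C[m]; X=X[abs(X[:,2]-ztop)<.006]
    if len(X)<20: return None
    (c,s,a)=cv2.minAreaRect((X[:,:2]*1000).astype(np.float32))
    if s[0]<s[1]: a+=90
    return np.round(c,1),np.round(s,1),round((a+90)%180-90,1),len(X)
E
python3 - <<'E'
from h import *
for n in("top","side"):
    p,d=cams.read_camera(n); C=cloud(n,d)
    for name,z in(("pin_grip",.01),("pin_collar",.01),("hinge_mouth",.0505),("lid_bar",.054),("case",0),("case_floor",.006),("block0_mid",.013),("cylinder",0),("jar",0),("spanner",0)):
        print(n,name,lm(n,name,z))
    for q in outline_of(n,"block0"):
        print(round(q['conf'],2),q['box'],blockpose(n,q['pixels'],.026,C))
    for q in outline_of(n,"pin_grip")[:2]:
        print('pin',round(q['conf'],2),q['box'],np.median(C[q['pixels']],0))
E
```

```text
top pin_grip [(0.72, [264.2, 321.9], [0.4671, -0.1219, 0.01]), (0.62, [216.6, 418.3], [0.5932, -0.366, 0.01])]
top pin_collar [(0.58, [257.8, 319.7], [0.483, -0.1159, 0.01])]
top hinge_mouth [(0.76, [224.9, 152.0], [0.5551, 0.294, 0.0505]), (0.42, [262.1, 322.3], [0.4748, -0.1221, 0.0505])]
top lid_bar [(0.58, [213.4, 265.7], [0.5895, 0.0187, 0.054]), (0.5, [267.0, 374.4], [0.466, -0.2483, 0.054])]
top case [(0.56, [202.8, 207.7], [0.6164, 0.1756, 0.0]), (0.55, [219.8, 415.7], [0.5854, -0.3618, 0.0])]
top case_floor [(0.54, [217.3, 418.7], [0.5917, -0.368, 0.006])]
top block0_mid [(0.67, [224.5, 365.8], [0.5697, -0.2312, 0.013])]
top cylinder [(0.61, [141.5, 318.0], [0.7846, -0.1044, 0.0])]
top jar [(0.87, [167.0, 386.5], [0.7216, -0.285, 0.0]), (0.23, [204.7, 208.2], [0.6115, 0.1741, 0.0])]
top spanner [(0.85, [219.0, 481.6], [0.5915, -0.5331, 0.0])]
0.82 [404.7, 248.4, 424.4, 272.5] (array([ 491.6, -350.3]), array([55.3, 26.8]), 22.1, 233)
0.81 [357.1, 215.0, 377.2, 238.1] (array([ 570. , -230.5]), array([26.3, 55.3]), -25.6, 233)
0.74 [414.7, 206.3, 424.1, 227.2] (array([ 589.9, -
[... 1144 characters left out ...]
 0.0]), (0.54, [199.6, 276.5], [0.7802, -0.1199, 0.0])]
side spanner [(0.65, [335.7, 237.2], [0.5677, 0.2795, 0.0]), (0.46, [154.7, 395.4], [0.5872, -0.5269, 0.0])]
0.69 [363.9, 172.0, 384.1, 180.8] (array([ 587.8, -362.9]), array([58. , 30.2]), 0.3, 115)
0.62 [384.3, 201.0, 403.2, 226.8] (array([ 457.2, -250.6]), array([28.8, 56.2]), -6.4, 151)
0.56 [387.7, 181.2, 410.3, 196.4] (array([ 488.8, -347.8]), array([54.3, 29.7]), 24.7, 128)
0.51 [346.0, 192.6, 363.6, 211.8] (array([ 567.8, -228.4]), array([28.1, 58.5]), -27.8, 144)
0.45 [180.7, 228.2, 313.2, 342.1] (array([546. , 205.6]), array([254.5, 112.7]), 51.0, 277)
pin 0.75 [337.9, 232.4, 371.6, 242.4] [ 0.4769399  -0.11378793  0.01508951]
```

The top view shows the case at about (205,205) with its hinges to the left, near one around (225,153), and the bar at (210,268). The pin's grip is at (262,322) with the nose up and left. Four blocks are at (224,367), (218,419), (256,414) and (268,375). The side view agrees, and the lid looks nearly shut. Next I'll fit the case and pin from depth.

Run:
```python
from h import *
out=[]
for n,(r0,r1,c0,c1) in(("top",(140,290,140,340)),("side",(215,345,175,375))):
    p,d=cams.read_camera(n); C=cloud(n,d)
    im=cv2.resize(p[r0:r1,c0:c1,::-1],None,fx=4,fy=4,interpolation=cv2.INTER_CUBIC)
    im=cv2.convertScaleAbs(im,alpha=1.6); cv2.imwrite(f"pics/{n}_crop.png",im[:600])
    m=outline_of(n,"lid"); 
    for q in m[:2]: print(n,'lid',q['conf'],q['box'])
    # lid plane from pts inside lid region
    m=m[0]['pixels']; X=C[m]; X=X[(X[:,2]>.045)&(X[:,2]<.16)]
    A=np.c_[X[:,:2],np.ones(len(X))]; w=np.ones(len(X),bool)
    for _ in range(5):
        k=np.linalg.lstsq(A[w],X[w,2],rcond=None)[0]; r=X[:,2]-A@k; w=abs(r)<.004
    print('plane',k,w.mean(),np.degrees(np.arctan(np.hypot(*k[:2]))))
    r=cv2.minAreaRect((X[w][:,:2]*1000).astype(np.float32)); print(r)
    q=outline_of(n,"pin_grip")[0]['pixels']; X=C[q]; X=X[X[:,2]>.006]
    c=X.mean(0);u=np.linalg.svd((X-c)[:,:2])[2][0]; u*=np.sign(u[0]); t=(X-c)[:,:2]@u
    print('pin',c,np.degrees(np.arctan2(u[1],u[0])),'ends',c[:2]+u*t.min(),c[:2]+u*t.max(),np.ptp(t))
    dark=(p.max(-1)<70)&q; print('dark grip',dark.sum(),C[dark].mean(0),C[dark].min(0),C[dark].max(0))
```

```text
top lid 0.62 [148.5, 158.2, 269.7, 245.4]
plane [-0.00861016 -0.05153445  0.07688902] 0.9515814720431719 2.990914605001389
((613.310546875, 155.99923706054688), (277.628662109375, 170.14927673339844), 79.9936752319336)
pin [ 0.49355084 -0.11526497  0.029315  ] 24.520552921302308 ends [ 0.46103858 -0.13009575] [ 0.5477393  -0.09054639] 0.09529515559695981
dark grip 57 [ 0.47606523 -0.125082    0.03809394] [ 0.46344297 -0.13447838  0.01640884] [ 0.53283234 -0.1055766   1.0286656 ]
side lid 0.96 [189.9, 230.7, 312.5, 330.0]
plane [-0.01013422 -0.049731    0.07756705] 0.9746524938675388 2.905444051664878
((611.153564453125, 157.96702575683594), (274.76409912109375, 172.91253662109375), 80.14348602294922)
pin [ 0.48579157 -0.11352436  0.01576428] 22.463801796750904 ends [ 0.45749308 -0.12522504] [ 0.53875328 -0.09162609] 0.0879324133123971
dark grip 110 [ 0.47217091 -0.1181677   0.01586101] [ 0.45574784 -0.13649761  0.00143993] [ 0.52743942 -0.09362955  0.02286823]
```

View pics/top_crop.png

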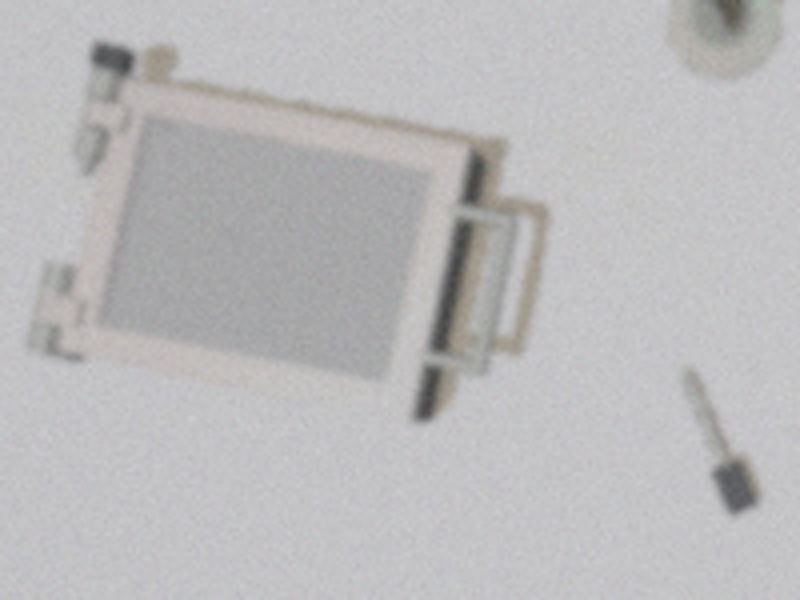

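View pics/side_crop.png

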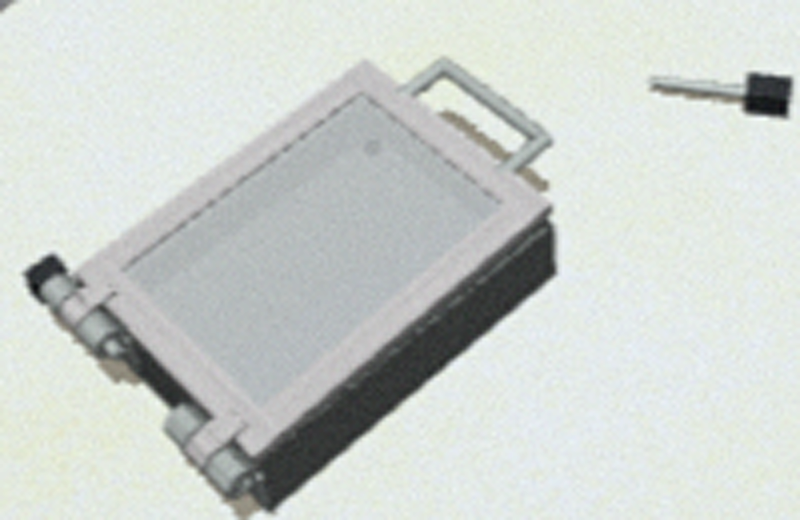

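Both crops are clear. Top crop: empty hinge at lower left, crop px (30–80, 260–355); pin grip at (735,485). Side crop: empty hinge at (165–265, 400–500), lid slightly ajar at about 3°, case yaw about -10°. Next I'll fit the sleeves from depth and move above the pin.

```bash
cat >> h.py <<'E'
YAW=-10.0
def uv(X,y=YAW):
    a=np.radians(y); X=np.atleast_2d(X); return np.c_[X[:,0]*np.cos(a)+X[:,1]*np.sin(a),-X[:,0]*np.sin(a)+X[:,1]*np.cos(a),X[:,2:]]
def xy(u,v,y=YAW):
    a=np.radians(y); return np.array([u*np.cos(a)-v*np.sin(a),u*np.sin(a)+v*np.cos(a)])
def plan(pos,yaw,grasp=True,down=True,Rt=None):
    "tool down, x axis at yaw (mod 180); pos of grasp point"
    o=status.get_obs(); R0=rot(o['tool_rot']); best=None
    for k in (0,180):
        R1=rot([180,0,yaw+k]) if Rt is None else Rt
        w=(R0.inv()*R1).as_rotvec(degrees=True)
        if best is None or np.linalg.norm(w)<np.linalg.norm(best[0]): best=(w,R1)
    w,R1=best; tcp=np.array(pos)-R1.apply([0,0,.164])*grasp
    d=R0.inv().apply(tcp-o['tool_pos'])
    n=max(np.linalg.norm(d)/.04,np.linalg.norm(w)/7)
    print('shift(first axes)',np.round(d,4),'turn',np.round(w,2),'minrows',round(n,1),'q7',round(o['qpos'][6],1))
E
python3 - <<'E'
from h import *
for n in("side","top"):
    L=[]
    p,d=cams.read_camera(n); C=cloud(n,d).reshape(-1,3)
    U=uv(C)*1000
    m=(U[:,0]>470)&(U[:,0]<680)&(U[:,1]>365)&(U[:,1]<405)&(U[:,2]>45)&(U[:,2]<75); Q=U[m]
    for a in range(470,680,7):
        s=Q[(Q[:,0]>=a)&(Q[:,0]<a+7)]
        if len(s)>3:
            t=s[s[:,1]>376]
            L.append((a,len(s),*np.round([t[:,1].min(),t[:,1].max(),np.percentile(t[:,2],90)] if len(t) else [0,0,0]).astype(int),round(float(np.mean(t[t[:,2]>56,1])) if (t[:,2]>56).any() else 0,1)))
    print(n,*L,sep='\n')
    # case outer extents: lid
    m=(U[:,2]>48)&(U[:,2]<72)&(U[:,0]>450)&(U[:,0]<690)&(U[:,1]>130)&(U[:,1]<375); Q=U[m]
    mid=Q[(Q[:,1]>180)&(Q[:,1]<340)]; print('u extent',np.percentile(mid[:,0],[.3,99.7]),'slab u by v',[np.round(np.percentile(mid[(mid[:,1]>b)&(mid[:,1]<b+20),0],[1,99]),1) for b in(180,250,320)])
    s=Q[(Q[:,0]>495)&(Q[:,0]<525)]; print('v extent near',np.percentile(s[:,1],[.5,99.5]))
plan([.471,-.1225,.10],23.5+90)
E
```

```text
side
(484, 80, np.int64(377), np.int64(400), np.int64(61), 389.3)
(491, 54, np.int64(377), np.int64(399), np.int64(62), 389.1)
(498, 52, np.int64(377), np.int64(400), np.int64(61), 388.5)
(505, 64, np.int64(377), np.int64(399), np.int64(61), 387.5)
(512, 50, np.int64(376), np.int64(399), np.int64(62), 386.6)
(519, 44, np.int64(377), np.int64(399), np.int64(61), 388.7)
(526, 49, np.int64(376), np.int64(400), np.int64(61), 388.7)
(533, 52, np.int64(377), np.int64(399), np.int64(61), 389.0)
(540, 27, np.int64(376), np.int64(399), np.int64(61), 383.9)
(547, 23, np.int64(377), np.int64(379), np.int64(59), 378.0)
(554, 21, np.int64(377), np.int64(379), np.int64(59), 377.9)
(561, 24, np.int64(377), np.int64(379), np.int64(59), 378.1)
(568, 23, np.int64(377), np.int64(379), np.int64(59), 378.3)
(575, 18, np.int64(376), np.int64(378), np.int64(60), 377.3)
(582, 19, np.int64(376), np.int64(379), np.int64(62), 376.9)
(589, 22, np.int64(376), np.int64(379), np.int64(60), 377.8)
(596, 32, np.int64(377), np.int64(393), np.int64(58), 377.9)
(603, 56, np.int64(376), np.int64(400), np.int64(59), 387.
[... 2036 characters left out ...]
, np.int64(61), 386.3)
(631, 38, np.int64(377), np.int64(399), np.int64(62), 386.6)
(638, 35, np.int64(378), np.int64(396), np.int64(63), 385.9)
(645, 34, np.int64(376), np.int64(398), np.int64(61), 386.8)
(652, 38, np.int64(378), np.int64(398), np.int64(61), 387.4)
(659, 26, np.int64(377), np.int64(396), np.int64(61), 387.8)
(666, 31, np.int64(378), np.int64(399), np.int64(62), 388.6)
(673, 28, np.int64(379), np.int64(398), np.int64(63), 388.1)
u extent [492.31502813 661.37379253] slab u by v [array([493.7, 660.5]), array([493.7, 659.9]), array([493.5, 660. ])]
v extent near [158.13142146 373.26443478]
shift(first axes) [-0.3893 -0.411   0.1408] turn [ 0.   -0.01 -5.69] minrows 14.6 q7 -3.3
```

Request:
jog_arm:
  rows:
    - [0.3,-0.026,-0.0274,0.0094,0,0,0]
    - [0.3,-0.026,-0.0274,0.0094,0,0,0]
    - [0.3,-0.026,-0.0274,0.0094,0,0,0]
    - [0.3,-0.026,-0.0274,0.0094,0,0,0]
    - [0.3,-0.026,-0.0274,0.0094,0,0,0]
    - [0.3,-0.026,-0.0274,0.0094,0,0,0]
    - [0.3,-0.026,-0.0274,0.0094,0,0,0]
    - [0.3,-0.026,-0.0274,0.0094,0,0,0]
    - [0.3,-0.026,-0.0274,0.0094,0,0,0]
    - [0.3,-0.026,-0.0274,0.0094,0,0,0]
    - [0.3,-0.026,-0.0274,0.0094,0,0,0]
    - [0.3,-0.026,-0.0274,0.0094,0,0,0]
  grip_force: 30

```text
time_s: 2.8
tool_pos: [0.4169, -0.2196, 0.292]
tool_rot: [-180.0, -0.1, -72.2]
force: [0.3, -0.5, -0.3]
grip_width: 0.061
```

Request:
jog_arm:
  rows:
    - [0.3,-0.026,-0.0274,0.0094,0,0,0]
    - [0.3,-0.026,-0.0274,0.0094,0,0,0]
    - [0.3,-0.026,-0.0274,0.0094,0,0,0]
    - [0.3,0,0,0,0,0,-5.7]
    - [0.3,0,0,0,0,0,0]
    - [0.3,0,0,0,0,0,0]
    - [0.3,0,0,0,0,0,0]

```text
time_s: 3.38
tool_pos: [0.4705, -0.1231, 0.2639]
tool_rot: [180.0, -0.0, -66.7]
force: [0.2, 0.0, 1.2]
grip_width: 0.0606
```

Run:
```python
from h import *
p,d=cams.read_camera("side"); C=cloud("side",d)
for q in outline_of("side","pin_grip")[:2]: print(q['conf'],q['box'])
print(lm("side","pin_grip",.01),lm("side","pin_collar",.01))
s=cv2.resize(p[150:280,290:450,::-1],None,fx=4,fy=4,interpolation=cv2.INTER_CUBIC); cv2.imwrite("pics/a1.png",s)
plan([.471,-.1225,.021],23.5+90)
print(status.get_obs()['force'],status.get_obs()['grip_width'])
```

```text
0.76 [339.1, 231.7, 372.2, 244.1]
[(0.76, [237.0, 367.8], [0.472, -0.1307, 0.01])] [(0.46, [237.1, 359.0], [0.4915, -0.1172, 0.01])]
shift(first axes) [-0.0003 -0.0006  0.079 ] turn [-0.   -0.04 -0.16] minrows 2.0 q7 -58.7
[ 0.20713664  0.24599583 -0.91270891] 0.06094126248653607
```

View pics/a1.png

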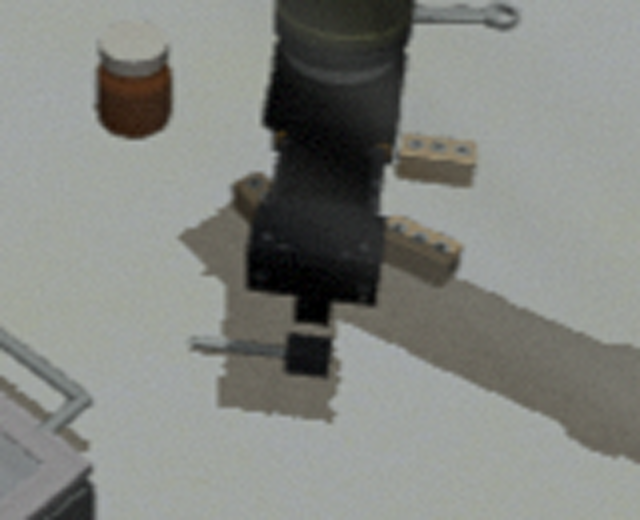

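The side crop (px 285–330, 335–375) shows the fingers standing right over the grip. I'll descend and grip.

Request:
jog_arm:
  rows:
    - [0.3,0,0,0.02,0,0,0]
    - [0.3,0,0,0.02,0,0,0]
    - [0.3,0,0,0.02,0,0,0]
    - [0.3,0,0,0.01,0,0,0]
    - [0.3,0,0,0.009,0,0,0]
    - [0.3,0,0,0,0,0,0]
    - [0.9,0,0,0,0,0,0]
    - [0.9,0,0,0,0,0,0]
    - [0.9,0,0,0,0,0,0]
    - [0.9,0,0,0,0,0,0]
    - [0.9,0,0,0,0,0,0]
    - [0.9,0,0,0,0,0,0]
  grip_force: 40

```text
time_s: 4.58
tool_pos: [0.4709, -0.1219, 0.1851]
tool_rot: [-180.0, -0.0, -66.5]
force: [-0.4, -0.1, -0.7]
grip_width: 0.0289
```

Request:
jog_arm:
  rows:
    - [0.9,0,0,0,0,0,0]
    - [0.9,0,0,0,0,0,0]
    - [0.9,0,0,-0.02,0,0,0]
    - [0.9,0,0,-0.03,0,0,0]
    - [0.9,0,0,-0.03,0,0,0]
    - [0.9,0,0,-0.03,0,0,0]
    - [0.9,0,0,0,0,0,0]

```text
time_s: 5.17
tool_pos: [0.473, -0.122, 0.3004]
tool_rot: [-179.6, -0.4, -66.5]
force: [1.6, 0.2, -0.9]
grip_width: 0.0196
```

Run:
```python
from h import *
p,d=cams.read_camera("side"); C=cloud("side",d)
for q in outline_of("side","pin_grip")[:1]:
    print(q['conf'],q['box']); X=C[q['pixels']]; print(X.mean(0))
    t=X[X[:,2]<.4]; c=np.median(t,0); u=np.linalg.svd(t-c,full_matrices=False)[2][0]; print('axis',u*np.sign(u[0]),c)
# tool frame mapping: pre-approach 60 mm short of mouth for nose: collar at mouth-(66+25)
for u in(486-15-66-25,486-15):
    q=xy(u,388.3)/1000; print(u,q); plan([*q,.0605],80)
```

```text
0.46 [337.3, 199.3, 349.9, 204.5]
[ 0.53617397 -0.10940095  0.11288289]
axis [ 0.35734003 -0.62375899 -0.6951495 ] [ 0.53046018 -0.09664177  0.12752352]
380 [0.44165453 0.31641454]
shift(first axes) [-0.4139 -0.1477  0.0706] turn [-0.12 -0.1  33.5 ] minrows 11.1 q7 -57.5
471 [0.53127204 0.30061256]
shift(first axes) [-0.3637 -0.2235  0.0708] turn [-0.12 -0.1  33.5 ] minrows 10.8 q7 -57.5
```

Request:
jog_arm:
  rows:
    - [0.9,0,0,0,0,0,6.7]
    - [0.9,0,0,0,0,0,6.7]
    - [0.9,0,0,0,0,0,6.7]
    - [0.9,0,0,0,0,0,6.7]
    - [0.9,0,0,0,0,0,6.7]
    - [0.9,0,0,0,0,0,0]
    - [0.9,-0.03,0.0075,0,0,0,0]
    - [0.9,-0.03,0.0075,0,0,0,0]
    - [0.9,-0.03,0.0075,0,0,0,0]
    - [0.9,-0.03,0.0075,0,0,0,0]
    - [0.9,-0.03,0.0075,0,0,0,0]
    - [0.9,-0.03,0.0075,0,0,0,0]

```text
time_s: 6.27
tool_pos: [0.4568, 0.0645, 0.2936]
tool_rot: [179.9, -0.0, -99.8]
force: [1.2, -0.4, -1.0]
grip_width: 0.0195
```

Request:
jog_arm:
  rows:
    - [0.9,-0.03,0.0075,0,0,0,0]
    - [0.9,-0.03,0.0075,0,0,0,0]
    - [0.9,-0.03,0.0075,0,0,0,0]
    - [0.9,-0.03,0.0075,0,0,0,0]
    - [0.9,-0.03,0.0075,0,0,0,0]
    - [0.9,-0.03,0.0075,0,0,0,0]
    - [0.9,-0.03,0.0075,0,0,0,0]
    - [0.9,0,0,0.02,0,0,0]
    - [0.9,0,0,0.02,0,0,0]
    - [0.9,0,0,0.02,0,0,0]
    - [0.9,0,0,0,0,0,0]
    - [0.9,0,0,0,0,0,0]

```text
time_s: 7.27
tool_pos: [0.4416, 0.2787, 0.2332]
tool_rot: [179.8, -0.1, -99.8]
force: [0.3, -0.2, -0.8]
grip_width: 0.0198
```

Run:
```python
from h import *
ims=[]
o=status.get_obs(); g=rot(o['tool_rot']).apply([0,0,.164])+o['tool_pos']; print('grasp',g,uv(g)*1000,o['tool_rot'],o['grip_width'])
for n,(r0,r1,c0,c1) in(("top",(195,295,110,210)),("side",(290,390,170,270))):
    p,d=cams.read_camera(n)
    im=cv2.convertScaleAbs(cv2.resize(p[r0:r1,c0:c1,::-1],None,fx=4,fy=4,interpolation=cv2.INTER_CUBIC),alpha=1.5)
    ims.append(im)
    print(n,lm(n,"pin_collar",g[2]-.01),lm(n,"pin_grip",g[2]-.01))
cv2.imwrite("pics/b1.png",np.hstack(ims))
q=xy(380,388.3)/1000; plan([*q,.0605],80)
```

```text
grasp [0.44092224 0.27848082 0.06917604] [[385.86595873 350.81541068  69.17603829]] [ 1.79779049e+02 -1.07552882e-01 -9.98432865e+01] 0.01980898976973866
top [(0.61, [268.4, 158.1], [0.4517, 0.2696, 0.0592])] [(0.38, [257.7, 412.3], [0.4906, -0.339, 0.0592]), (0.24, [226.5, 150.5], [0.551, 0.2938, 0.0592])]
side [(0.6, [347.4, 273.6], [0.4596, 0.2772, 0.0592])] [(0.45, [351.6, 280.4], [0.4428, 0.2765, 0.0592])]
shift(first axes) [-0.0364  0.0077  0.0113] turn [-0.1   0.05  0.01] minrows 1.0 q7 -147.3
```

View pics/b1.png

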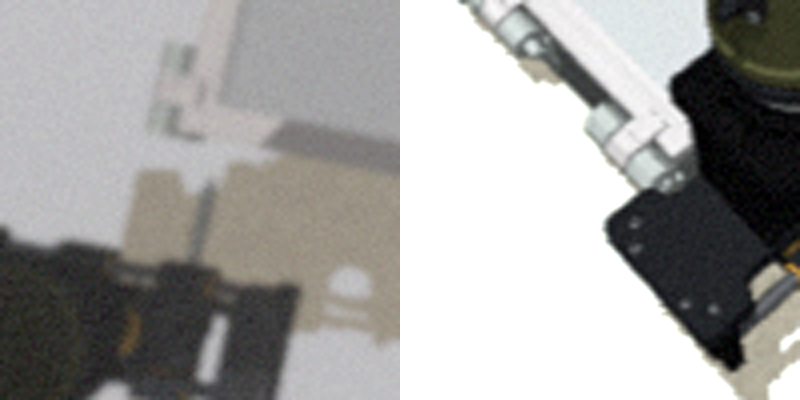

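In the crop the shaft lies at (200,260)–(210,185) in the top view, hidden by the gripper in the side view. I'll measure the shaft's true direction against the hinge line using depth.

Run:
```python
from h import *
o=status.get_obs(); g=rot(o['tool_rot']).apply([0,0,.164])+o['tool_pos']; gu=uv(g)[0]*1000
for n in("top","side"):
    p,d=cams.read_camera(n); U=uv(cloud(n,d).reshape(-1,3))*1000
    m=(U[:,0]>gu[0]+25)&(U[:,0]<480)&(abs(U[:,1]-gu[1])<18)&(U[:,2]>35)&(U[:,2]<85); Q=U[m]; print(n,len(Q))
    for a in range(405,480,8):
        s=Q[(Q[:,0]>=a)&(Q[:,0]<a+8)]
        if len(s): print(a,len(s),np.round(np.median(s,0),1),np.round(np.ptp(s[:,1]),1))
```

```text
top 77
413 4 [419.3 351.6  63.1] 6.2
421 12 [424.  351.8  63.9] 6.6
429 14 [432.7 350.9  63.6] 7.9
437 11 [441.3 351.2  64.4] 6.1
445 13 [450.5 352.6  62.9] 8.1
453 11 [457.9 350.7  63.3] 5.6
461 10 [465.2 351.9  63. ] 7.5
469 2 [470.1 352.   61.2] 0.2
side 0
```

Request:
jog_arm:
  rows:
    - [0.9,-0.012,-0.001,0.003,0,0,0]
    - [0.9,-0.012,-0.001,0.003,0,0,0]
    - [0.9,-0.0124,-0.001,0.003,0,0,0]
    - [0.9,0,0,0,0,0,0]
    - [0.9,0,0,0,0,0,0]
    - [0.9,0,0,0,0,0,0]

```text
time_s: 8.17
tool_pos: [0.4516, 0.314, 0.2258]
tool_rot: [180.0, -0.0, -100.0]
force: [-0.4, 0.2, -0.7]
grip_width: 0.0197
```

Run:
```python
from h import *
o=status.get_obs(); g=rot(o['tool_rot']).apply([0,0,.164])+o['tool_pos']; gu=uv(g)[0]*1000
print(gu,o['tool_rot'],o['qpos'][6],o['force'])
for n in("top",):
    p,d=cams.read_camera(n); U=uv(cloud(n,d).reshape(-1,3))*1000
    m=(U[:,0]>gu[0]+25)&(abs(U[:,1]-gu[1])<18)&(U[:,2]>35)&(U[:,2]<85); Q=U[m]; print(n,len(Q))
    for a in list(range(405,550,8))+[660,668]:
        s=Q[(Q[:,0]>=a)&(Q[:,0]<a+8)]
        if len(s): print(a,len(s),np.round(np.median(s,0),1),np.round([s[:,1].min(),s[:,1].max()],1))
    im=cv2.convertScaleAbs(cv2.resize(p[190:290,110:210,::-1],None,fx=6,fy=6,interpolation=cv2.INTER_CUBIC),alpha=1.5)
    cv2.imwrite("pics/b2.png",im)
```

```text
[390.23089892 387.50308133  61.75837908] [ 1.79999523e+02 -4.74264963e-02 -9.99911994e+01] -151.41718728904556 [-0.4061876   0.19409733 -0.66430964]
top 755
421 11 [425.8 386.5  55. ] [384.  390.1]
429 13 [433.5 385.9  54.8] [383.4 391.3]
437 11 [440.9 387.1  52.8] [383.9 391.7]
445 13 [448.7 386.1  54.1] [383.3 392. ]
453 13 [458.2 386.5  54.2] [384.5 390.8]
461 9 [465.4 387.4  53. ] [385.4 390.4]
469 4 [471.5 387.2  53. ] [386.6 389.3]
485 28 [490.  382.4  56.9] [372.2 397.8]
493 38 [497.  383.6  58.4] [369.8 399.7]
501 34 [504.5 383.4  59.4] [369.6 397.8]
509 37 [512.9 383.2  60.4] [369.7 398.6]
517 36 [520.7 381.5  60. ] [369.8 397.4]
525 36 [529.4 383.8  58.8] [369.8 397.6]
533 38 [537.2 382.8  59.2] [369.8 399.8]
541 19 [543.3 377.7  59.1] [369.6 397.1]
549 13 [552.3 374.7  58.5] [369.8 378.4]
660 33 [664.3 385.6  58.4] [377.3 398.3]
668 35 [671.8 385.2  59.7] [378.4 399.2]
```

View pics/b2.png

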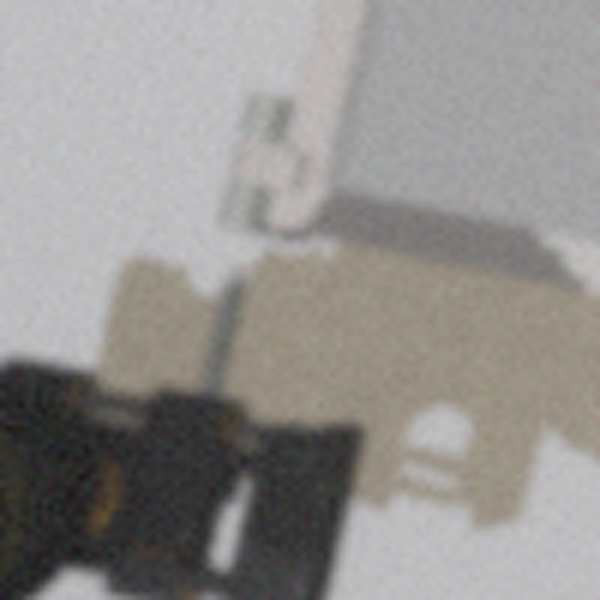

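The pin is parallel to the hinge, and its axis is 1–2 mm right of the sleeve axis (crop col ~252 against ~246). I'll nudge it 1.5 mm left and start the insertion.

Request:
jog_arm:
  rows:
    - [0.9,-0.0015,0,0,0,0,0]
    - [0.9,0,-0.005,0,0,0,0]
    - [0.9,0,-0.005,0,0,0,0]
    - [0.9,0,-0.005,0,0,0,0]
    - [0.9,0,-0.005,0,0,0,0]
    - [0.9,0,-0.005,0,0,0,0]
    - [0.9,0,0,0,0,0,0]
    - [0.9,0,0,0,0,0,0]

```text
time_s: 8.88
tool_pos: [0.477, 0.3114, 0.2256]
tool_rot: [180.0, -0.0, -100.0]
force: [-0.5, -0.2, -1.1]
grip_width: 0.0196
```

```bash
cat > pin.py <<'E'
from h import *
o=status.get_obs(); g=rot(o['tool_rot']).apply([0,0,.164])+o['tool_pos']; gu=uv(g)[0]*1000
print(gu,o['tool_rot'],'q7',o['qpos'][6],'F',o['force'],'M',o['wrist_torque'],o['grip_width'])
p,d=cams.read_camera("top"); U=uv(cloud("top",d).reshape(-1,3))*1000
m=(U[:,0]>gu[0]+25)&(U[:,0]<484)&(abs(U[:,1]-gu[1])<12)&(U[:,2]>35)&(U[:,2]<85); Q=U[m]
if len(Q)>9: 
    a=np.polyfit(Q[:,0],Q[:,1],1); b=np.polyfit(Q[:,0],Q[:,2],1); print('pin n',len(Q),'u',Q[:,0].min(),Q[:,0].max(),'v@486',np.polyval(a,486),'yaw err',np.degrees(a[0]),'ztop@486',np.polyval(b,486),np.degrees(b[0]))
E
python3 pin.py
```

```text
[415.56403348 389.48499133  61.56536947] [ 1.79975765e+02 -2.32394253e-03 -1.00034412e+02] q7 -150.25606986371793 F [-0.51833918 -0.19206784 -1.14337247] M [ 0.06115478  0.0856303  -0.04891342] 0.019551468468064177
pin n 52 u 448.5085382029991 482.7886432020183 v@486 389.1339948988994 yaw err 0.1304656222787327 ztop@486 53.17994831457417 0.19900795466729929
```

Request:
jog_arm:
  rows:
    - [0.9,0,-0.005,0,0,0,0]
    - [0.9,0,-0.005,0,0,0,0]
    - [0.9,0,-0.005,0,0,0,0]
    - [0.9,0,-0.005,0,0,0,0]
    - [0.9,0,0,0,0,0,0]
    - [0.9,0,0,0,0,0,0]

```text
time_s: 9.43
tool_pos: [0.4966, 0.308, 0.2256]
tool_rot: [180.0, -0.0, -100.0]
force: [0.0, 0.5, -1.4]
grip_width: 0.0196
```

```bash
python3 pin.py
```

```text
[435.58163405 389.51480284  61.60685157] [ 1.79985067e+02 -1.21793519e-03 -1.00030095e+02] q7 -149.2261906424772 F [ 0.01457537  0.46275553 -1.4069104 ] M [ 0.04046123  0.04367965 -0.03694704] 0.019554835490929318
pin n 20 u 470.28422697138296 482.824275018656 v@486 389.67243738930676 yaw err 6.041005682291906 ztop@486 52.09546270243952 -9.567078751497359
```

Request:
jog_arm:
  rows:
    - [0.9,0,-0.005,0,0,0,0]
    - [0.9,0,-0.005,0,0,0,0]
    - [0.9,0,-0.005,0,0,0,0]
    - [0.9,0,-0.005,0,0,0,0]
    - [0.9,0,-0.004,0,0,0,0]
    - [0.9,0,0,0,0,0,0]
    - [0.9,0,0,0,0,0,0]

```text
time_s: 10.07
tool_pos: [0.5202, 0.3038, 0.2256]
tool_rot: [180.0, -0.0, -100.0]
force: [0.4, 0.2, -0.8]
grip_width: 0.0198
```

```bash
python3 pin.py
```

```text
[459.43576093 389.51939634  61.56839569] [ 1.79977798e+02 -4.36801414e-03 -1.00021819e+02] q7 -147.98823681945782 F [ 0.39965174  0.15217067 -0.83824614] M [ 0.06667711  0.06625928 -0.00120236] 0.019754627248176563
```

Now small steps until the shoulder makes contact.

Request:
jog_arm:
  rows:
    - [0.9,0,-0.003,0,0,0,0]
    - [0.9,0,-0.003,0,0,0,0]
    - [0.9,0,-0.002,0,0,0,0]
    - [0.9,0,0,0,0,0,0]

```text
time_s: 10.45
tool_pos: [0.5284, 0.3023, 0.2257]
tool_rot: [-180.0, -0.0, -100.0]
force: [-0.9, -0.2, -1.9]
grip_width: 0.0197
```

Request:
jog_arm:
  rows:
    - [0.9,0,-0.0015,0,0,0,0]
    - [0.9,0,-0.0015,0,0,0,0]
    - [0.9,0,0,0,0,0,0]

```text
time_s: 10.7
tool_pos: [0.5308, 0.3021, 0.2257]
tool_rot: [180.0, -0.0, -100.0]
force: [-1.0, -0.2, -0.3]
grip_width: 0.0195
```

Request:
jog_arm:
  rows:
    - [0.9,0,-0.0015,0,0,0,0]
    - [0.9,0,-0.0015,0,0,0,0]
    - [0.9,0,0,0,0,0,0]

```text
time_s: 10.95
tool_pos: [0.5317, 0.3023, 0.2253]
tool_rot: [179.7, -0.1, -99.9]
force: [-6.8, -0.9, 0.7]
grip_width: 0.0198
```

Request:
jog_arm:
  rows:
    - [0.9,0,-0.001,0,0,0,0]
    - [0.9,0,0,0,0,0,0]
    - [0.9,0,0,0,0,0,0]

```text
time_s: 11.2
tool_pos: [0.532, 0.3024, 0.2252]
tool_rot: [179.7, -0.1, -99.9]
force: [-8.7, -0.6, 2.9]
grip_width: 0.0196
```

```bash
python3 pin.py
python3 - <<'E'
from h import *
ims=[]
for n,(r0,r1,c0,c1) in(("top",(180,270,120,210)),("side",(260,350,180,270))):
    p,d=cams.read_camera(n)
    ims.append(cv2.convertScaleAbs(cv2.resize(p[r0:r1,c0:c1,::-1],(400,400),interpolation=cv2.INTER_CUBIC),alpha=1.4))
    U=uv(cloud(n,d).reshape(-1,3))*1000
    m=(U[:,0]>540)&(U[:,0]<575)&(abs(U[:,1]-388)<8)&(U[:,2]>40)&(U[:,2]<60); Q=U[m]; print(n,len(Q),np.round(Q[np.argsort(Q[:,0])][-5:]))
cv2.imwrite("pics/c1.png",np.hstack(ims))
E
```

```text
[470.42028897 389.79027344  61.15704694] [ 1.79650236e+02 -1.26664595e-01 -9.98900373e+01] q7 -147.21199963231675 F [-8.68692094 -0.55710297  2.90931857] M [-0.03146395  1.75013956  0.0128608 ] 0.01957006745614806
top 20 [[547. 388.  51.]
 [549. 389.  55.]
 [550. 390.  47.]
 [551. 391.  51.]
 [552. 389.  51.]]
side 0 []
```

View pics/c1.png

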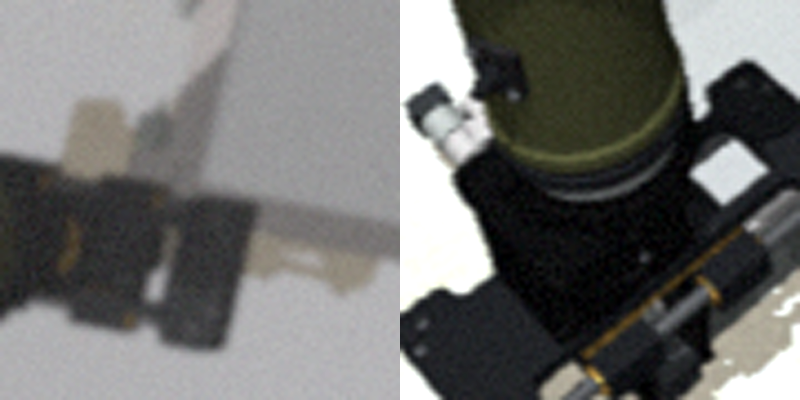

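The nose now shows beyond the last sleeve: depth puts its tip at u≈552, which is mouth + 66 mm, and contact force was about 9 N, so the shoulder is home. I'll relax, open and retract.

Request:
jog_arm:
  rows:
    - [0.9,0,0.001,0,0,0,0]
    - [0.9,0,0,0,0,0,0]
    - [0.5,0,0,0,0,0,0]
    - [0.5,0,0,0,0,0,0]
    - [0.5,0,0,0,0,0,0]
    - [0.5,0,0,0,0,0,0]
    - [0.5,0,0,-0.01,0,0,0]
    - [0.5,0,0,-0.03,0,0,0]
    - [0.5,0,0,-0.04,0,0,0]
    - [0.5,0,0,-0.04,0,0,0]
    - [0.5,0,0,-0.04,0,0,0]
    - [0.5,0,0,0,0,0,0]

```text
time_s: 12.35
tool_pos: [0.535, 0.3036, 0.3958]
tool_rot: [-179.3, 0.5, -100.0]
force: [0.5, 1.5, 1.1]
grip_width: 0.0435
```

Run:
```python
from h import *
for n in("top","side"):
    p,d=cams.read_camera(n); U=uv(cloud(n,d).reshape(-1,3))*1000
    m=(U[:,0]>440)&(U[:,0]<486)&(abs(U[:,1]-388)<18)&(U[:,2]>30)&(U[:,2]<75); Q=U[m]
    print(n,'grip',len(Q),Q[:,0].min() if len(Q) else 0,np.round(np.median(Q,0),1) if len(Q) else 0)
    m=(U[:,0]>540)&(U[:,0]<575)&(abs(U[:,1]-388)<8)&(U[:,2]>40)&(U[:,2]<60); Q=U[m]; print('nose',len(Q),Q[:,0].max() if len(Q) else 0)
    print(lm(n,"hinge_mouth",.0505),lm(n,"pin_collar",.0505),lm(n,"lid_bar",.07))
    for v0 in(0,):
        m=(U[:,0]>540)&(U[:,0]<612)&(U[:,1]>100)&(U[:,1]<152)&(U[:,2]>40)&(U[:,2]<100); Q=U[m]
        h,e=np.histogram(Q[:,1],bins=np.arange(100,153,4)); print('bar v hist',list(zip(e.astype(int),h,[np.round(np.median(Q[(Q[:,1]>=a)&(Q[:,1]<a+4),2]),1) if k else 0 for a,k in zip(e,h)])))
        Q=Q[(Q[:,1]>115)&(Q[:,1]<135)]
        if len(Q): print('bar u',np.percentile(Q[:,0],[2,98]))
o=status.get_obs(); print(o['tool_pos'],uv(o['tool_pos'])*1000,o['tool_rot'])
```

```text
top grip 127 456.7178448784799 [471.7 386.   57.7]
nose 19 551.9024980524871
[(0.9, [226.7, 152.1], [0.5508, 0.2935, 0.0505])] [] [(0.61, [212.1, 265.1], [0.5917, 0.0182, 0.07])]
bar v hist [(np.int64(100), np.int64(0), 0), (np.int64(104), np.int64(0), 0), (np.int64(108), np.int64(0), 0), (np.int64(112), np.int64(0), 0), (np.int64(116), np.int64(0), 0), (np.int64(120), np.int64(37), np.float64(70.3)), (np.int64(124), np.int64(51), np.float64(72.6)), (np.int64(128), np.int64(37), np.float64(71.9)), (np.int64(132), np.int64(0), 0), (np.int64(136), np.int64(0), 0), (np.int64(140), np.int64(0), 0), (np.int64(144), np.int64(0), 0), (np.int64(148), np.int64(0), 0)]
bar u [541.97086625 610.12690202]
side grip 216 452.70569820210244 [466.1 391.5  57. ]
nose 7 548.8742082484495
[(0.85, [337.9, 238.3], [0.5364, 0.2989, 0.0505]), (0.68, [210.1, 394.7], [0.4443, -0.2247, 0.0505])] [(0.71, [334.1, 238.0], [0.5428, 0.2929, 0.0505])] [(0.58, [242.2, 298.1], [0.5815, 0.0317, 0.07])]
bar v hist [(np.int64(100), np.int64(0), 0), (np.int64(104), np.int64(0), 0), (np.int64(108), np.int64(0), 0), (np.int64(112), np.int64(0), 0), (np.int64(116), np.int64(0), 0), (np.int64(120), np.int64(4), np.float64(70.7)), (np.int64(124), np.int64(30), np.float64(72.3)), (np.int64(128), np.int64(50), np.float64(71.5)), (np.int64(132), np.int64(13), np.float64(69.7)), (np.int64(136), np.int64(0), 0), (np.int64(140), np.int64(0), 0), (np.int64(144), np.int64(0), 0), (np.int64(148), np.int64(0), 0)]
bar u [543.16046384 609.54238104]
[0.53353552 0.30119841 0.38423176] [[473.12736424 389.27000405 384.23176299]] [ 1.79876906e+02 -8.54845207e-02 -9.99901196e+01]
```

The pin stays home after release (grip rear ~456, nose ~552). The bar axis is at v≈126.5, z≈67, so the lid is at about 2.9°. I'll move over the bar with the jaws at 24 mm.

Request:
jog_arm:
  rows:
    - [0.72,0.033,-0.0128,0,0,0,0]
    - [0.72,0.033,-0.0128,0,0,0,0]
    - [0.72,0.033,-0.0128,0,0,0,0]
    - [0.72,0.033,-0.0128,0,0,0,0]
    - [0.72,0.033,-0.0128,0,0,0,0]
    - [0.72,0.033,-0.0128,0,0,0,0]
    - [0.72,0.033,-0.0128,0,0,0,0]
    - [0.72,0.033,-0.0128,0,0,0,0]
    - [0.72,0,0,0.035,0,0,0]
    - [0.72,0,0,0.035,0,0,0]
    - [0.72,0,0,0.035,0,0,0]
    - [0.72,0,0,0,0,0,0]

```text
time_s: 13.75
tool_pos: [0.5854, 0.0227, 0.2729]
tool_rot: [179.2, -0.1, -100.0]
force: [-1.6, -1.1, -0.8]
grip_width: 0.0248
```

Request:
jog_arm:
  rows:
    - [0.72,0,0,0,0,0,0]
    - [0.72,0,0,0,0,0,0]

```text
time_s: 13.92
tool_pos: [0.5894, 0.0242, 0.2822]
tool_rot: [-179.9, 0.0, -100.0]
force: [1.0, 0.4, 1.1]
grip_width: 0.0239
```

Run:
```python
from h import *
o=status.get_obs(); g=rot(o['tool_rot']).apply([0,0,.164])+o['tool_pos']; print(uv(g)*1000,o['tool_rot'],o['grip_width'],o['qpos'][6])
plan([*xy(.5755,.126),.071],80)
p,d=cams.read_camera("side"); U=uv(cloud("side",d))*1000
M=(U[...,2]>78)&(U[...,2]<110)&(abs(U[...,0]-575)<30)&(abs(U[...,1]-126)<60)
Q=U[M]; h,e=np.histogram(Q[:,1],bins=np.arange(66,190,4)); print([(int(a),int(k)) for a,k in zip(e,h) if k])
cv2.imwrite("pics/d1.png",cv2.resize(p[180:280,240:370,::-1],None,fx=5,fy=5,interpolation=cv2.INTER_CUBIC))
```

```text
[[576.53391966 126.31464919 118.19558792]] [-1.79913041e+02  3.99248632e-02 -9.99639940e+01] 0.02386736193747525 -115.03852490439475
shift(first axes) [0.0002 0.0009 0.0472] turn [-0.09  0.04  0.04] minrows 1.2 q7 -115.0Traceback (most recent call last):
  File "<stdin>", line 4, in <module>
  File "h.py", line 32, in uv
    a=np.radians(y); X=np.atleast_2d(X); return np.c_[X[:,0]*np.cos(a)+X[:,1]*np.sin(a),-X[:,0]*np.sin(a)+X[:,1]*np.cos(a),X[:,2:]]
                                                ~~~~~^^^^^^^^^^^^^^^^^^^^^^^^^^^^^^^^^^^^^^^^^^^^^^^^^^^^^^^^^^^^^^^^^^^^^^^^^^^^^^
    res = self.concatenate(tuple(objs), axis=axis)
ValueError: all the input arrays must have same number of dimensions, but the array at index 0 has 2 dimension(s) and the array at index 2 has 3 dimension(s)
```

Request:
jog_arm:
  rows:
    - [0.72,0,0,0.015,0,0,0]
    - [0.72,0,0,0.01,0,0,0]
    - [0.72,0,0,0.006,0,0,0]
    - [0.72,0,0,0,0,0,0]

```text
time_s: 14.3
tool_pos: [0.5885, 0.0237, 0.2492]
tool_rot: [179.9, -0.0, -100.0]
force: [-0.8, -0.4, -1.0]
grip_width: 0.0246
```

Run:
```python
from h import *
p,d=cams.read_camera("side")
cv2.imwrite("pics/d1.png",cv2.convertScaleAbs(cv2.resize(p[180:280,240:370,::-1],None,fx=5,fy=5,interpolation=cv2.INTER_CUBIC),alpha=1.5))
print(status.get_obs()['force'])
```

```text
[0.1158174  0.99749413 0.73170953]
```

View pics/d1.png

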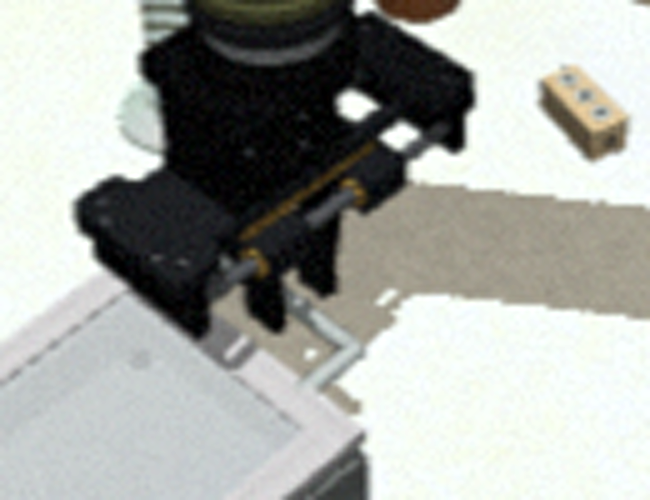

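The fingers straddle the bar (crop ~(265,320) and (318,290)) and are clear of the lid edge. I'll go down 14 mm and close.

Request:
jog_arm:
  rows:
    - [0.72,0,0,0.008,0,0,0]
    - [0.72,0,0,0.006,0,0,0]
    - [0.72,0,0,0,0,0,0]
    - [0.72,0,0,0,0,0,0]
    - [1.0,0,0,0,0,0,0]
    - [1.0,0,0,0,0,0,0]
    - [1.0,0,0,0,0,0,0]
    - [1.0,0,0,0,0,0,0]
    - [1.0,0,0,0,0,0,0]
  grip_force: 25

```text
time_s: 15.1
tool_pos: [0.5889, 0.0239, 0.236]
tool_rot: [-180.0, 0.0, -100.0]
force: [1.5, 0.8, 1.0]
grip_width: 0.0089
```

Run:
```python
from h import *
o=status.get_obs(); g=rot(o['tool_rot']).apply([0,0,.164])+o['tool_pos']; u=uv(g)[0]*1000; print(u,o['force'],o['grip_width'])
# arc waypoints, bar circle about (v=388.5,z=50.5): tool offsets kept
a0=np.arctan2(67-50.5,388.5-126.3); A=np.linspace(a0,np.radians(75+.76),31)
v=388.5-263.5*np.cos(A); z=50.5+263.5*np.sin(A)
print(*[(i,round((-(v[i]-v[i-1])),1),round(-(z[i]-z[i-1]),1)) for i in range(1,31)]) # tool x, tool z mm
print(v[-1],z[-1])
```

```text
[575.86285496 125.85062336  71.98624679] [1.49126826 0.83271382 1.03250526] 0.008906491287850258
(1, np.float64(-0.9), np.float64(-11.0)) (2, np.float64(-1.4), np.float64(-11.0)) (3, np.float64(-1.8), np.float64(-10.9)) (4, np.float64(-2.3), np.float64(-10.8)) (5, np.float64(-2.8), np.float64(-10.7)) (6, np.float64(-3.2), np.float64(-10.6)) (7, np.float64(-3.6), np.float64(-10.4)) (8, np.float64(-4.1), np.float64(-10.3)) (9, np.float64(-4.5), np.float64(-10.1)) (10, np.float64(-4.9), np.float64(-9.9)) (11, np.float64(-5.3), np.float64(-9.7)) (12, np.float64(-5.7), np.float64(-9.5)) (13, np.float64(-6.1), np.float64(-9.2)) (14, np.float64(-6.5), np.float64(-8.9)) (15, np.float64(-6.9), np.float64(-8.7)) (16, np.float64(-7.2), np.float64(-8.4)) (17, np.float64(-7.6), np.float64(-8.1)) (18, np.float64(-7.9), np.float64(-7.7)) (19, np.float64(-8.2), np.float64(-7.4)) (20, np.float64(-8.5), np.float64(-7.0)) (21, np.float64(-8.8), np.float64(-6.7)) (22, np.float64(-9.1), np.float64(-6.3)) (23, np.float64(-9.4), np.float64(-5.9)) (24, np.float64(-9.6), np.float64(-5.5)) (25, np.float64(-9.8), np.float64(-5.1)) (26, np.float64(-10.0), np.float64(-4.7)) (27, np.float64(-10.2), np.float64(-4.3)) (28, np.float64(-10.4), np.float64(-3.8)) (29, np.float64(-10.5), np.float64(-3.4)) (30, np.float64(-10.7), np.float64(-2.9))
323.683182647525 305.9036612664272
```

Request:
jog_arm:
  rows:
    - [1.0,-0.0009,0,-0.011,0,0,0]
    - [1.0,-0.0014,0,-0.011,0,0,0]
    - [1.0,-0.0018,0,-0.0109,0,0,0]
    - [1.0,-0.0023,0,-0.0108,0,0,0]
    - [1.0,0,0,0,0,0,0]

```text
time_s: 15.52
tool_pos: [0.59, 0.0308, 0.282]
tool_rot: [-179.9, -0.0, -100.0]
force: [-0.9, 1.6, 1.5]
grip_width: 0.0088
```

Request:
jog_arm:
  rows:
    - [1.0,-0.0028,0,-0.0107,0,0,0]
    - [1.0,-0.0032,0,-0.0106,0,0,0]
    - [1.0,-0.0036,0,-0.0104,0,0,0]
    - [1.0,-0.0041,0,-0.0103,0,0,0]
    - [1.0,-0.0045,0,-0.0101,0,0,0]
    - [1.0,-0.0049,0,-0.0099,0,0,0]
    - [1.0,0,0,0,0,0,0]

```text
time_s: 16.1
tool_pos: [0.594, 0.0538, 0.3442]
tool_rot: [-179.9, -0.1, -99.9]
force: [-1.2, -0.8, 2.7]
grip_width: 0.0093
```

```bash
cat > lid.py <<'E'
from h import *
import sys
o=status.get_obs(); g=rot(o['tool_rot']).apply([0,0,.164])+o['tool_pos']; print('grasp',uv(g)*1000,o['force'],o['grip_width'])
im=[]
for n in("top","side"):
    p,d=cams.read_camera(n); U=uv(cloud(n,d).reshape(-1,3))*1000
    for s in ([480,510],[640,665]):
        m=(U[:,0]>s[0])&(U[:,0]<s[1])&(U[:,1]>100)&(U[:,1]<385)&(U[:,2]>62)&(np.hypot(U[:,1]-388.5,U[:,2]-50.5)<240)&(np.hypot(U[:,1]-388.5,U[:,2]-50.5)>40); Q=U[m]
        if len(Q)>20:
            a=np.degrees(np.arctan2(Q[:,2]-50.5-0,388.5-Q[:,1])); r=np.hypot(Q[:,1]-388.5,Q[:,2]-50.5)
            print(n,s,len(Q),'angle pct10/50/90',np.round(np.percentile(a,[10,50,90]),1),'corr(top face 7.5)',round(np.median(a-np.degrees(7.5/r)),1))
    im.append(cv2.convertScaleAbs(cv2.resize(p[120:300,140:340,::-1],(400,360)),alpha=1.4))
cv2.imwrite("pics/%s.png"%sys.argv[1],np.hstack(im))
E
python3 lid.py e1
```

```text
grasp [[575.82381226 155.93025866 180.17217277]] [-1.15721548 -0.76201867  2.71386956] 0.009337230961768368
top [640, 665] 111 angle pct10/50/90 [28.1 29.2 29.6] corr(top face 7.5) 27.2
side [480, 510] 922 angle pct10/50/90 [28.7 30.3 34.3] corr(top face 7.5) 27.2
side [640, 665] 539 angle pct10/50/90 [29.3 30.6 35.5] corr(top face 7.5) 27.3
```

View pics/e1.png

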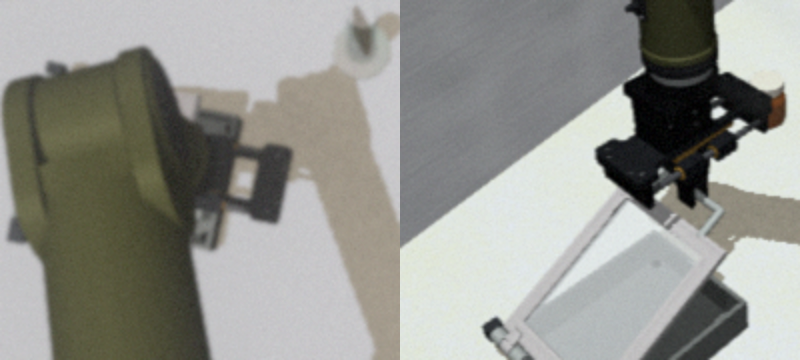

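The lid rises with the gripper, now at 27°, and the side crop shows the bar held at (690,195). I'll continue along the arc.

Request:
jog_arm:
  rows:
    - [1.0,-0.0053,0,-0.0097,0,0,0]
    - [1.0,-0.0057,0,-0.0095,0,0,0]
    - [1.0,-0.0061,0,-0.0092,0,0,0]
    - [1.0,-0.0065,0,-0.0089,0,0,0]
    - [1.0,-0.0069,0,-0.0087,0,0,0]
    - [1.0,-0.0072,0,-0.0084,0,0,0]
    - [1.0,-0.0076,0,-0.0081,0,0,0]
    - [1.0,-0.0079,0,-0.0077,0,0,0]
    - [1.0,-0.0082,0,-0.0074,0,0,0]
    - [1.0,-0.0085,0,-0.007,0,0,0]
    - [1.0,0,0,0,0,0,0]

```text
time_s: 17.12
tool_pos: [0.6059, 0.1219, 0.429]
tool_rot: [-179.9, -0.2, -100.0]
force: [-2.7, -5.2, 7.5]
grip_width: 0.009
```

Request:
jog_arm:
  rows:
    - [1.0,-0.0088,0,-0.0067,0,0,0]
    - [1.0,-0.0091,0,-0.0063,0,0,0]
    - [1.0,-0.0094,0,-0.0059,0,0,0]
    - [1.0,-0.0096,0,-0.0055,0,0,0]
    - [1.0,-0.0098,0,-0.0051,0,0,0]
    - [1.0,-0.01,0,-0.0047,0,0,0]
    - [1.0,0,0,0,0,0,0]

```text
time_s: 17.7
tool_pos: [0.6156, 0.178, 0.4644]
tool_rot: [-179.8, -0.1, -100.0]
force: [-2.1, -5.6, 10.7]
grip_width: 0.0092
```

```bash
python3 lid.py e2
```

```text
grasp [[575.8286506  281.78472259 300.41545011]] [-2.09345883 -5.63685993 10.6538071 ] 0.009217431541564331
top [480, 510] 78 angle pct10/50/90 [65.7 67.1 70.5] corr(top face 7.5) 65.3
top [640, 665] 93 angle pct10/50/90 [65.8 67.3 70.3] corr(top face 7.5) 65.3
side [480, 510] 872 angle pct10/50/90 [66.6 68.3 72.7] corr(top face 7.5) 65.6
side [640, 665] 479 angle pct10/50/90 [67.6 68.8 73.7] corr(top face 7.5) 65.9
```

Request:
jog_arm:
  rows:
    - [1.0,-0.0102,0,-0.0043,0,0,0]
    - [1.0,-0.0104,0,-0.0038,0,0,0]
    - [1.0,-0.0105,0,-0.0034,0,0,0]
    - [1.0,-0.0107,0,-0.0029,0,0,0]
    - [1.0,0,0,0,0,0,0]
    - [1.0,0,0,0,0,0,0]

```text
time_s: 18.3
tool_pos: [0.6228, 0.2198, 0.4784]
tool_rot: [-179.8, 0.1, -100.0]
force: [1.0, -1.8, 7.7]
grip_width: 0.009
```

```bash
python3 lid.py e3
```

```text
grasp [[575.75101193 324.95839223 314.43727249]] [ 0.99324197 -1.82380288  7.71094398] 0.009035425668729053
top [480, 510] 173 angle pct10/50/90 [75.2 75.4 76.5] corr(top face 7.5) 72.9
top [640, 665] 190 angle pct10/50/90 [75.3 75.5 76.6] corr(top face 7.5) 73.1
side [480, 510] 770 angle pct10/50/90 [76.3 78.1 81.7] corr(top face 7.5) 75.6
side [640, 665] 400 angle pct10/50/90 [77.5 78.6 82.7] corr(top face 7.5) 75.8
```

Lid at about 75.3° by kinematics, and depth says 73–76°. I'll release, rise, and move off to the right.

Request:
jog_arm:
  rows:
    - [0.6,0,0,0,0,0,0]
    - [0.6,0,0,0,0,0,0]
    - [0.6,0,0,0,0,0,0]
    - [0.6,0,0,0,0,0,0]
    - [0.6,0,0,-0.015,0,0,0]
    - [0.6,0,0,-0.02,0,0,0]
    - [0.6,0,0,-0.015,0,0,0]
    - [0.6,0,0,0,0,0,0]
    - [0.6,0,0,0,0,0,0]

```text
time_s: 19.15
tool_pos: [0.6229, 0.2192, 0.525]
tool_rot: [-180.0, 0.1, -100.0]
force: [-0.6, -0.1, -0.5]
grip_width: 0.0349
```

Request:
jog_arm:
  rows:
    - [0.5,0.03,0,0,0,0,0]
    - [0.5,0.035,0,0,0,0,0]
    - [0.5,0.035,0,0,0,0,0]
    - [0.5,0.035,0,0,0,0,0]
    - [0.5,0.035,0,0,0,0,0]
    - [0.5,0.035,0,0,0,0,0]
    - [0.5,0.035,0,0,0,0,0]
    - [0.5,0.035,0,0,0,0,0]
    - [0.5,0.035,0,0,0,0,0]
    - [0.5,0,0,0,0,0,0]

```text
time_s: 19.98
tool_pos: [0.5679, -0.0961, 0.5225]
tool_rot: [179.8, -0.3, -100.8]
force: [0.8, -1.7, -0.0]
grip_width: 0.0437
```

```bash
cat > blk.py <<'E'
from h import *
def blocks():
    out=[]
    for n in("top","side"):
        p,d=cams.read_camera(n); C=cloud(n,d)
        for q in outline_of(n,"block0"):
            b=blockpose(n,q['pixels'],.026,C)
            if b is not None and q['conf']>.3 and max(b[1])<66: print(n,round(q['conf'],2),*b,'u,v',np.round(uv([[*b[0],0]])[0,:2],0)); out.append(b)
    return out
if __name__=="__main__": blocks()
E
python3 lid.py f1; python3 blk.py
python3 - <<'E'
from h import *
plan([.57,-.2305,.12],-25.6+90); plan([.4603,-.2529,.12],87); plan([.4916,-.3503,.12],112); plan([.5899,-.3641,.12],-2.3+90)
E
```

```text
grasp [[575.36483025   3.10266135 358.46897004]] [ 0.76876581 -1.71242397 -0.03024643] 0.04366900869264902
top [480, 510] 174 angle pct10/50/90 [75.2 75.4 76.6] corr(top face 7.5) 73.0
top [640, 665] 205 angle pct10/50/90 [75.3 75.5 76.7] corr(top face 7.5) 73.0
side [480, 510] 768 angle pct10/50/90 [76.3 78.1 81.7] corr(top face 7.5) 75.6
side [640, 665] 403 angle pct10/50/90 [77.5 78.6 82.6] corr(top face 7.5) 75.8
top 0.85 [ 492.2 -350.3] [55.5 26.8] 21.7 244 u,v [ 546. -260.]
top 0.66 [ 590.1 -363.8] [27.1 54.1] -1.1 232 u,v [ 644. -256.]
top 0.63 [ 459.3 -252.9] [25.9 55.3] -3.1 240 u,v [ 496. -169.]
top 0.62 [ 578.  -243.8] [ 9.4 29.5] -25.3 35 u,v [ 612. -140.]
side 0.8 [ 489.4 -349.4] [54.3 32.5] 24.7 128 u,v [ 543. -259.]
side 0.79 [ 456.1 -251.4] [55.9 30.2] 1.4 151 u,v [ 493. -168.]
side 0.69 [ 567.4 -229.1] [28.9 56.8] -24.5 138 u,v [ 599. -127.]
side 0.51 [ 586.4 -361.8] [52.8 29.3] 0.6 109 u,v [ 640. -254.]
shift(first axes) [ 0.1438 -0.0256  0.24  ] turn [ 0.05  0.03 15.79] minrows 7.0 q7 -98.4
shift(first axes) [0.1845 0.0787 0.2401] turn [ 0.04  0.04 -6.81] minrows 7.8 q7 -98.4
shift(first axes) [0.2752 0.0313 0.24  ] turn [ 3.000e-02  5.000e-02 -3.181e+01] minrows 9.2 q7 -98.4
shift(first axes) [ 0.272  -0.068   0.2399] turn [ 0.04  0.04 -7.51] minrows 9.2 q7 -98.4
```

View pics/f1.png

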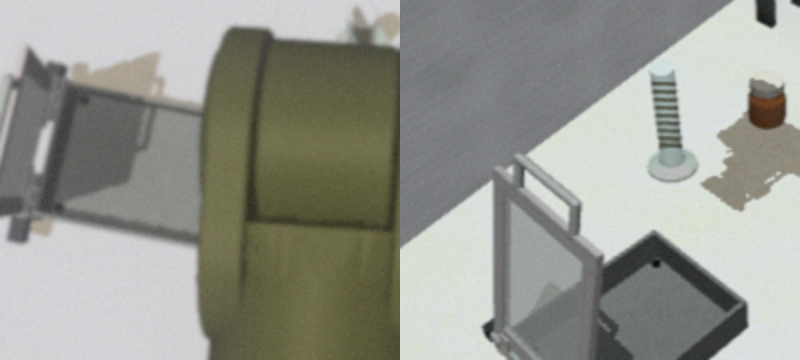

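The lid stands clear at (550,230) in the side crop and the open case is empty; all four blocks are still in place. First block A at about (569,-230), yaw -25.5°.

Request:
jog_arm:
  rows:
    - [0.5,0.0205,-0.0037,0.034,0,0,0]
    - [0.5,0.0205,-0.0037,0.034,0,0,0]
    - [0.5,0.0205,-0.0037,0.034,0,0,0]
    - [0.5,0.0205,-0.0037,0.034,0,0,0]
    - [0.5,0.0205,-0.0037,0.034,0,0,0]
    - [0.5,0.0205,-0.0037,0.034,0,0,0]
    - [0.5,0.0205,-0.0037,0.034,0,0,0]
    - [0.5,0,0,0,0,0,5.3]
    - [0.5,0,0,0,0,0,5.3]
    - [0.5,0,0,0,0,0,5.2]
    - [0.5,0,0,0,0,0,0]
    - [0.5,0,0,0,0,0,0]
  grip_force: 25

```text
time_s: 21.28
tool_pos: [0.5705, -0.231, 0.2866]
tool_rot: [180.0, 0.0, -115.5]
force: [0.1, 0.3, 0.5]
grip_width: 0.0438
```

```bash
python3 blk.py
python3 - <<'E'
from h import *
plan([.569,-.230,.021],-25.5+90)
E
```

```text
side 0.72 [ 579.3 -359.8] [24.4 41. ] -4.9 70 u,v [ 633. -254.]
side 0.71 [ 455.7 -250.1] [25.8 55.4] -3.0 143 u,v [ 492. -167.]
side 0.7 [ 489.8 -346.6] [51.6 28.7] 23.1 115 u,v [ 543. -256.]
side 0.53 [ 567.8 -228.6] [28.2 58.9] -26.2 141 u,v [ 599. -127.]
shift(first axes) [-0.0013  0.0019  0.1018] turn [-0.02 -0.   -0.17] minrows 2.5 q7 -103.5
```

Request:
jog_arm:
  rows:
    - [0.5,-0.001,0.002,0.034,0,0,0]
    - [0.5,0,0,0.034,0,0,0]
    - [0.5,0,0,0.025,0,0,0]
    - [0.5,0,0,0.0085,0,0,0]
    - [0.5,0,0,0,0,0,0]
    - [0.8,0,0,0,0,0,0]
    - [0.8,0,0,0,0,0,0]
    - [0.8,0,0,0,0,0,0]
    - [0.8,0,0,0,0,0,0]
    - [0.8,0,0,0,0,0,0]

```text
time_s: 22.32
tool_pos: [0.5688, -0.2309, 0.1859]
tool_rot: [-179.9, -0.0, -115.8]
force: [-0.6, -0.3, 1.9]
grip_width: 0.0261
```

Request:
jog_arm:
  rows:
    - [0.8,0,0,-0.02,0,0,0]
    - [0.8,0,0,-0.035,0,0,0]
    - [0.8,0,0,-0.035,0,0,0]
    - [0.8,0,0,-0.035,0,0,0]
    - [0.8,0,0,0,0,0,0]

```text
time_s: 22.73
tool_pos: [0.571, -0.231, 0.3184]
tool_rot: [-179.2, 0.0, -115.8]
force: [1.9, -0.6, 0.2]
grip_width: 0.0258
```

Run:
```python
from h import *
o=status.get_obs(); print(o['tool_pos'],o['grip_width'],o['force'])
for a,b in((38,-8),(-38,-8),(38,-70),(-38,-70)):
    print(a,b,xy(575+a,267+b)); plan([*xy(.575+a/1000,.267+b/1000),.14],-10)
```

```text
[ 0.57103404 -0.23100615  0.31838858] 0.025754606162750014 [ 1.85954126 -0.58843858  0.16811532]
38 -8 [648.66203061 148.61887512]
shift(first axes) [-0.3756  0.0954  0.0132] turn [-0.64  0.5  74.22] minrows 10.6 q7 -103.2
-38 -8 [573.81664138 161.81613662]
shift(first axes) [-0.3549  0.1685  0.0123] turn [-0.64  0.5  74.22] minrows 10.6 q7 -103.2
38 -70 [637.8958436   87.56079443]
shift(first axes) [-0.3159  0.0785  0.0134] turn [-0.64  0.5  74.22] minrows 10.6 q7 -103.2
-38 -70 [563.05045437 100.75805594]
shift(first axes) [-0.2953  0.1517  0.0125] turn [-0.64  0.5  74.22] minrows 10.6 q7 -103.2
```

Request:
jog_arm:
  rows:
    - [0.8,0,0,0,0,0,-7]
    - [0.8,0,0,0,0,0,-7]
    - [0.8,0,0,0,0,0,-7]
    - [0.8,0,0,0,0,0,-7]
    - [0.8,0,0,0,0,0,-7]
    - [0.8,0,0,0,0,0,-7]
    - [0.8,0,0,0,0,0,-7]
    - [0.8,0,0,0,0,0,-7]
    - [0.8,0,0,0,0,0,-7]
    - [0.8,0,0,0,0,0,-7]
    - [0.8,0,0,0,0,0,-7]
    - [0.8,0,0,0,0,0,-7]

```text
time_s: 23.73
tool_pos: [0.5685, -0.2307, 0.31]
tool_rot: [180.0, -0.0, -31.4]
force: [-0.3, -0.5, -0.4]
grip_width: 0.0259
```

Request:
jog_arm:
  rows:
    - [0.8,0,0,0,0,0,-7]
    - [0.8,0,0,0,0,0,-7]
    - [0.8,0,0,0,0,0,-7]
    - [0.8,0,0,0,0,0,-0.8]
    - [0.8,0,0,0,0,0,0]

```text
time_s: 24.15
tool_pos: [0.5684, -0.2308, 0.3099]
tool_rot: [-180.0, 0.0, -10.1]
force: [-0.1, 0.9, -0.5]
grip_width: 0.0254
```

Run:
```python
from h import *
o=status.get_obs(); print(o['tool_pos'],o['grip_width'],o['force'])
for a,b in((38,-8),(-38,-8),(38,-70),(-38,-70)):
    plan([*xy(.575+a/1000,.267+b/1000),.14],-10)
```

```text
[ 0.56842797 -0.23079696  0.3099357 ] 0.02535309079987385 [-0.05810293  0.90051    -0.4552033 ]
shift(first axes) [ 0.0122 -0.3876  0.006 ] turn [-0.01  0.01 -0.14] minrows 9.7 q7 -3.0
shift(first axes) [-0.0638 -0.3874  0.006 ] turn [-0.01  0.01 -0.14] minrows 9.8 q7 -3.0
shift(first axes) [ 0.0123 -0.3256  0.006 ] turn [-0.01  0.01 -0.14] minrows 8.1 q7 -3.0
shift(first axes) [-0.0637 -0.3254  0.006 ] turn [-0.01  0.01 -0.14] minrows 8.3 q7 -3.0
```

Run:
```python
from h import *
o=status.get_obs(); Rt=rot(o['tool_rot'])
p,d=cams.read_camera("side"); C=cloud("side",d).reshape(-1,3)[d.ravel()>0]
T=Rt.inv().apply(C-o['tool_pos'])*1000
m=(abs(T[:,0])<110)&(abs(T[:,1])<160)&(T[:,2]<190)&(T[:,2]>-250); T=T[m]
for a in range(-240,190,20):
    s=T[(T[:,2]>=a)&(T[:,2]<a+20)]
    if len(s)>5: print(a,len(s),'y min',np.round(np.percentile(s[:,1],[1,5])),'x',np.round(np.percentile(s[:,0],[2,98])))
```

```text
-240 695 y min [-47. -46.] x [-108.   17.]
-220 629 y min [-51. -50.] x [-107.   31.]
-200 589 y min [-51. -51.] x [-106.   37.]
-180 377 y min [-52. -51.] x [-75.  35.]
-160 232 y min [-49. -48.] x [-40.  24.]
-140 269 y min [-40. -38.] x [-37.  22.]
-120 273 y min [-39. -38.] x [-37.  19.]
-100 296 y min [-43. -39.] x [-36.  26.]
-80 252 y min [-39. -38.] x [-37.  18.]
-60 238 y min [-39. -38.] x [-37.  20.]
-40 260 y min [-40. -39.] x [-38.  21.]
-20 159 y min [-41. -38.] x [-37.  18.]
0 421 y min [-40. -40.] x [-51.  21.]
20 166 y min [-39. -37.] x [-51.  14.]
40 235 y min [-30. -29.] x [-51.  15.]
60 842 y min [-39. -38.] x [-95.  91.]
80 490 y min [-41. -40.] x [-93.  84.]
100 185 y min [-41. -40.] x [-88.  81.]
120 60 y min [-15. -14.] x [-29.  28.]
140 134 y min [-28. -23.] x [-26.  23.]
160 137 y min [-31. -30.] x [-23.  16.]
180 16 y min [-31. -30.] x [-18.  10.]
```

Wrist half-width toward the lid is 40 mm up to 150 mm above the TCP, so a slot at y = -11 mm keeps about 20 mm from the lid. Moving block A there.

Request:
jog_arm:
  rows:
    - [0.8,0.0012,-0.038,0,0,0,0]
    - [0.8,0.0012,-0.038,0,0,0,0]
    - [0.8,0.0012,-0.038,0,0,0,0]
    - [0.8,0.0012,-0.038,0,0,0,0]
    - [0.8,0.0012,-0.038,0,0,0,0]
    - [0.8,0.0012,-0.038,0,0,0,0]
    - [0.8,0.0012,-0.038,0,0,0,0]
    - [0.8,0.0012,-0.038,0,0,0,0]
    - [0.8,0.0012,-0.038,0,0,0,0]
    - [0.8,0.0014,-0.03,0,0,0,0]
    - [0.8,0,-0.0126,0,0,0,0]
    - [0.8,0,0,0,0,0,0]

```text
time_s: 25.2
tool_pos: [0.6465, 0.151, 0.3103]
tool_rot: [-179.8, 0.0, -9.7]
force: [-0.4, -0.2, -0.4]
grip_width: 0.0256
```

```bash
python3 lid.py g1
python3 - <<'E'
from h import *
o=status.get_obs()
plan([*xy(.575+.038,.267-.011),.028],-10)
for n in("top","side"):
    p,d=cams.read_camera(n); U=uv(cloud(n,d).reshape(-1,3))*1000
    m=(U[:,2]>40)&(U[:,2]<54)&(U[:,0]>470)&(U[:,0]<680)&(U[:,1]>140)&(U[:,1]<230); Q=U[m]
    print(n,len(Q),'rim v',np.percentile(Q[:,1],[1,5]),'u',np.percentile(Q[:,0],[1,99]))
E
```

```text
grasp [[610.33862208 261.46588425 146.25873987]] [-0.3946077  -0.20963891 -0.36625624] 0.025635961942044688
top [640, 665] 180 angle pct10/50/90 [45.6 48.6 53.6] corr(top face 7.5) 46.7
side [480, 510] 766 angle pct10/50/90 [76.2 78.1 81.6] corr(top face 7.5) 75.6
side [640, 665] 497 angle pct10/50/90 [61.1 78.2 81.8] corr(top face 7.5) 75.7
shift(first axes) [ 0.0008 -0.0005  0.1178] turn [ 0.09  0.01 -0.05] minrows 2.9 q7 -40.8
top 362 rim v [157.62514473 157.91326062] u [492.33189781 661.45661903]
side 344 rim v [157.92040494 159.21730027] u [488.43371239 653.75284881]
```

View pics/g1.png

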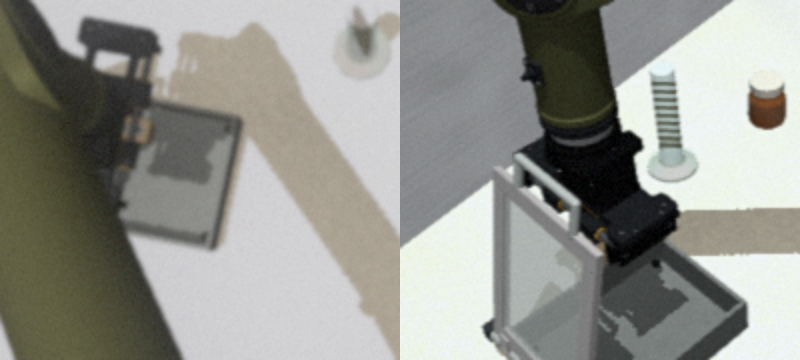

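Lid unchanged at 75.6°. The side crop shows the gripper hanging between lid and case with clearance. Lowering.

Request:
jog_arm:
  rows:
    - [0.8,0,0,0.035,0,0,0]
    - [0.8,0,0,0.035,0,0,0]
    - [0.8,0,0,0.03,0,0,0]
    - [0.8,0,0,0.012,0,0,0]
    - [0.8,0,0,0.005,0,0,0]
    - [0.8,0,0,0,0,0,0]
    - [0.8,0,0,0,0,0,0]
    - [0.58,0,0,0,0,0,0]
    - [0.58,0,0,0,0,0,0]
    - [0.58,0,0,0,0,0,0]
    - [0.58,0,0,0,0,0,0]

```text
time_s: 26.32
tool_pos: [0.6475, 0.146, 0.1937]
tool_rot: [-180.0, -0.1, -10.0]
force: [0.5, -0.3, -0.3]
grip_width: 0.0358
```

Request:
jog_arm:
  rows:
    - [0.58,0,0,-0.01,0,0,0]
    - [0.58,0,0,-0.025,0,0,0]
    - [0.58,0,0,-0.035,0,0,0]
    - [0.58,0,0,-0.035,0,0,0]
    - [0.58,0,0,-0.02,0,0,0]
    - [0.58,0,0,0,0,0,0]

```text
time_s: 26.82
tool_pos: [0.6486, 0.1474, 0.3251]
tool_rot: [-179.8, -0.5, -10.0]
force: [1.3, 0.8, 0.5]
grip_width: 0.0367
```

```bash
python3 lid.py g2; python3 blk.py
python3 - <<'E'
from h import *
o=status.get_obs(); print(o['tool_pos'],o['qpos'][6])
# block in case
for n in("top","side"):
    p,d=cams.read_camera(n); U=uv(cloud(n,d).reshape(-1,3))*1000
    m=(U[:,2]>24)&(U[:,2]<40)&(U[:,0]>500)&(U[:,0]<650)&(U[:,1]>168)&(U[:,1]<330); Q=U[m]
    if len(Q)>10: print(n,len(Q),cv2.minAreaRect(Q[:,:2].astype(np.float32)),np.median(Q[:,2]))
plan([*xy(.575,.05),.15],-10)
E
```

```text
grasp [[614.62350596 258.41835081 161.11358707]] [1.25102942 0.8288598  0.5038224 ] 0.03667862911550296
top [640, 665] 101 angle pct10/50/90 [52.7 54.2 57.3] corr(top face 7.5) 52.3
side [480, 510] 769 angle pct10/50/90 [76.3 78.1 81.8] corr(top face 7.5) 75.5
side [640, 665] 494 angle pct10/50/90 [61.9 78.2 82.1] corr(top face 7.5) 75.7
top 0.8 [ 492.1 -350.5] [55.8 26.8] 22.6 233 u,v [ 545. -260.]
top 0.76 [ 459.2 -253.1] [27.1 55.1] -1.9 240 u,v [ 496. -170.]
top 0.58 [649.6 142.7] [52.5 26.1] 79.9 117 u,v [615. 253.]
top 0.5 [ 590.1 -363.7] [26.1 54.2] -1.7 225 u,v [ 644. -256.]
side 0.7 [ 488.9 -347.9] [53.8 29.4] 26.2 119 u,v [ 542. -258.]
side 0.58 [ 456.  -250.3] [28.7 56.2] -6.7 154 u,v [ 493. -167.]
side 0.57 [646.4 147.9] [54.7 28.6] 79.7 132 u,v [611. 258.]
side 0.55 [ 587.8 -361.8] [28.7 57.5] -0.5 117 u,v [ 642. -254.]
[0.64688868 0.14566786 0.31663604] -40.59750683131803
top 212 ((614.8464965820312, 252.38905334472656), (51.59650802612305, 26.132129669189453), 89.58637237548828) 32.0923341846791
side 229 ((611.5302124023438, 256.64581298828125), (27.88591194152832, 56.207820892333984), 0.8120169639587402) 31.613829150362925
shift(first axes) [-0.0369  0.2059  0.0031] turn [0.04 0.12 0.01] minrows 5.2 q7 -40.6
```

Block A lies at about (613,256) in case axes with its top at 32 mm, so it is flat. Next block B.

Request:
jog_arm:
  rows:
    - [0.5,-0.0107,0.0386,0,0,0,0]
    - [0.5,-0.0107,0.0386,0,0,0,0]
    - [0.5,-0.0107,0.0386,0,0,0,0]
    - [0.5,-0.0107,0.0386,0,0,0,0]
    - [0.5,-0.0107,0.0386,0,0,0,0]
    - [0.5,-0.0107,0.0386,0,0,0,0]
    - [0.5,-0.0107,0.0386,0,0,0,0]
    - [0.5,-0.0107,0.0386,0,0,0,0]
    - [0.5,-0.0107,0.0386,0,0,0,0]
    - [0.5,-0.0107,0.0386,0,0,0,0]
    - [0.5,-0.0106,0.0383,0,0,0,0]
    - [0.5,0,0,0,0,0,0]

```text
time_s: 28.22
tool_pos: [0.4532, -0.2601, 0.3173]
tool_rot: [179.8, 0.2, -10.7]
force: [-0.1, -1.0, -0.1]
grip_width: 0.0434
```

Request:
jog_arm:
  rows:
    - [0.5,0,0,0,0,0,6.9]
    - [0.5,0,0,0,0,0,6.9]
    - [0.5,0,0,0,0,0,6.9]
    - [0.5,0,0,0,0,0,6.9]
    - [0.5,0,0,0,0,0,6.9]
    - [0.5,0,0,0,0,0,6.9]
    - [0.5,0,0,0,0,0,6.9]
    - [0.5,0,0,0,0,0,6.9]
    - [0.5,0,0,0,0,0,6.9]
    - [0.5,0,0,0,0,0,6.9]
    - [0.5,0,0,0,0,0,6.9]
    - [0.5,0,0,0,0,0,6.6]

```text
time_s: 29.22
tool_pos: [0.4579, -0.2511, 0.3176]
tool_rot: [180.0, 0.0, -92.8]
force: [-0.0, 0.1, -0.4]
grip_width: 0.0433
```

```bash
python3 blk.py
python3 - <<'E'
from h import *
plan([.4575,-.2517,.021],87.5)
E
```

```text
top 0.71 [650.  144.9] [57.4 26.4] 80.0 117 u,v [615. 256.]
top 0.68 [ 590. -364.] [27.4 54.1] -2.4 234 u,v [ 644. -256.]
side 0.79 [ 456.5 -249. ] [56.  32.7] 4.2 154 u,v [ 493. -166.]
side 0.68 [ 488.2 -347.9] [52.6 27.5] 22.2 100 u,v [ 541. -258.]
side 0.56 [ 586.  -361.6] [29.1 54. ] -5.4 115 u,v [ 640. -254.]
side 0.54 [646.2 148.6] [52.8 26.2] 81.5 137 u,v [611. 259.]
shift(first axes) [0.0006 0.0003 0.1328] turn [0.04 0.02 0.22] minrows 3.3 q7 -71.0
```

Request:
jog_arm:
  rows:
    - [0.5,0,0,0.035,0,0,0]
    - [0.5,0,0,0.035,0,0,0]
    - [0.5,0,0,0.035,0,0,0]
    - [0.5,0,0,0.02,0,0,0]
    - [0.5,0,0,0.0078,0,0,0]
    - [0.5,0,0,0,0,0,0]
    - [0.8,0,0,0,0,0,0]
    - [0.8,0,0,0,0,0,0]
    - [0.8,0,0,0,0,0,0]
    - [0.8,0,0,0,0,0,0]
    - [0.8,0,0,0,0,0,0]

```text
time_s: 30.33
tool_pos: [0.4582, -0.2518, 0.1861]
tool_rot: [-179.9, -0.1, -92.5]
force: [-0.4, -0.4, 2.7]
grip_width: 0.0257
```

Request:
jog_arm:
  rows:
    - [0.8,0,0,-0.02,0,0,0]
    - [0.8,0,0,-0.035,0,0,0]
    - [0.8,0,0,-0.035,0,0,0]
    - [0.8,0,0,-0.035,0,0,0]
    - [0.8,0,0,0,0,0,-6.9]
    - [0.8,0,0,0,0,0,-6.9]
    - [0.8,0,0,0,0,0,-6.9]
    - [0.8,0,0,0,0,0,-6.9]
    - [0.8,0,0,0,0,0,-6.9]
    - [0.8,0,0,0,0,0,-6.9]
    - [0.8,0,0,0,0,0,-6.9]
    - [0.8,0,0,0,0,0,-6.9]

```text
time_s: 31.33
tool_pos: [0.4577, -0.2513, 0.3103]
tool_rot: [180.0, 0.0, -36.9]
force: [0.4, -0.7, -0.3]
grip_width: 0.0259
```

Request:
jog_arm:
  rows:
    - [0.8,0,0,0,0,0,-6.9]
    - [0.8,0,0,0,0,0,-6.9]
    - [0.8,0,0,0,0,0,-6.9]
    - [0.8,0,0,0,0,0,-6.9]
    - [0.8,0,0,0,0,0,0]
    - [0.8,0,0,0,0,0,0]

```text
time_s: 31.83
tool_pos: [0.4577, -0.2514, 0.3103]
tool_rot: [180.0, 0.0, -9.9]
force: [0.3, 0.4, -1.0]
grip_width: 0.0261
```

```bash
python3 blk.py
python3 - <<'E'
from h import *
print(status.get_obs()['tool_pos'])
plan([*xy(.575-.038,.267-.011),.15],-10)
E
```

```text
top 0.77 [ 590.1 -363.5] [53.3 27.7] 0.5 235 u,v [ 644. -256.]
top 0.59 [649.9 144.4] [57.1 26.3] 80.4 113 u,v [615. 255.]
top 0.4 [ 505.9 -351.1] [28.  23.8] 72.8 83 u,v [ 559. -258.]
side 0.73 [ 488.7 -344.6] [51.  26.3] 28.6 74 u,v [ 541. -255.]
side 0.64 [ 586.8 -360.6] [54.2 25.9] 0.9 102 u,v [ 641. -253.]
side 0.56 [646.6 148.5] [53.9 28.2] 78.5 137 u,v [611. 259.]
[ 0.45783134 -0.25146626  0.31036207]
shift(first axes) [ 0.044  -0.424  -0.0037] turn [0.01 0.   0.21] minrows 10.7 q7 9.5
```

Request:
jog_arm:
  rows:
    - [0.8,0.004,-0.0385,0,0,0,0]
    - [0.8,0.004,-0.0385,0,0,0,0]
    - [0.8,0.004,-0.0385,0,0,0,0]
    - [0.8,0.004,-0.0385,0,0,0,0]
    - [0.8,0.004,-0.0385,0,0,0,0]
    - [0.8,0.004,-0.0385,0,0,0,0]
    - [0.8,0.004,-0.0385,0,0,0,0]
    - [0.8,0.004,-0.0385,0,0,0,0]
    - [0.8,0.004,-0.0385,0,0,0,0]
    - [0.8,0.004,-0.0385,0,0,0,0]
    - [0.8,0.004,-0.0385,0,0,0,0]
    - [0.8,0,0,0,0,0,0]

```text
time_s: 33.03
tool_pos: [0.5716, 0.1684, 0.311]
tool_rot: [-179.5, 0.0, -9.1]
force: [-0.5, 0.4, -0.2]
grip_width: 0.0257
```

Run:
```python
from h import *
o=status.get_obs();print(o['tool_pos'],o['grip_width'],o['force'])
plan([*xy(.575-.038,.267-.011),.028],-10)
p,d=cams.read_camera("side"); U=uv(cloud("side",d).reshape(-1,3))*1000
# held block bottom/pos
m=(U[:,2]>115)&(U[:,2]<135)&(abs(U[:,0]-537)<40)&(abs(U[:,1]-256)<40);Q=U[m]; print(len(Q),np.round(Q.min(0)) if len(Q) else '',np.round(Q.max(0)) if len(Q) else '')
```

```text
[0.57162019 0.16840852 0.31104231] 0.02568529781243287 [-0.45740532  0.3740341  -0.2122421 ]
shift(first axes) [0.0032 0.0101 0.119 ] turn [-0.47  0.01  0.91] minrows 3.0 q7 -43.1
40 [511. 265. 127.] [545. 295. 135.]
```

Request:
jog_arm:
  rows:
    - [0.8,0,0,0,0,0,0]
    - [0.8,0,0,0,0,0,0]
    - [0.8,0,0,0.035,0,0,0]
    - [0.8,0,0,0.03,0,0,0]
    - [0.8,0,0,0,0,0,0]
    - [0.8,0,0,0,0,0,0]

```text
time_s: 33.58
tool_pos: [0.5722, 0.1562, 0.2443]
tool_rot: [179.9, 0.2, -9.9]
force: [-0.4, 1.1, -0.3]
grip_width: 0.0258
```

Run:
```python
from h import *
plan([*xy(.575-.038,.267-.011),.028],-10)
```

```text
shift(first axes) [ 0.0008 -0.0029  0.0523] turn [0.12 0.17 0.14] minrows 1.3 q7 -45.5
```

Request:
jog_arm:
  rows:
    - [0.8,0,0,0.03,0,0,0]
    - [0.8,0,0,0.015,0,0,0]
    - [0.8,0,0,0.007,0,0,0]
    - [0.8,0,0,0,0,0,0]
    - [0.8,0,0,0,0,0,0]
    - [0.58,0,0,0,0,0,0]
    - [0.58,0,0,0,0,0,0]
    - [0.58,0,0,0,0,0,0]
    - [0.58,0,0,0,0,0,0]

```text
time_s: 34.33
tool_pos: [0.5727, 0.1587, 0.1939]
tool_rot: [-180.0, -0.1, -9.7]
force: [0.6, 0.3, -0.1]
grip_width: 0.0355
```

Request:
jog_arm:
  rows:
    - [0.58,0,0,-0.01,0,0,0]
    - [0.58,0,0,-0.025,0,0,0]
    - [0.58,0,0,-0.035,0,0,0]
    - [0.58,0,0,-0.035,0,0,0]
    - [0.58,0,0,-0.02,0,0,0]
    - [0.58,0,0,0,0,0,0]

```text
time_s: 34.83
tool_pos: [0.5739, 0.16, 0.3245]
tool_rot: [-179.8, -0.5, -9.7]
force: [0.4, 0.1, 0.4]
grip_width: 0.0364
```

```bash
python3 lid.py h1; python3 blk.py
python3 - <<'E'
from h import *
o=status.get_obs(); print(o['tool_pos'],o['tool_rot'])
for b,y in(((.4905,-.349),22.5),((.5885,-.3625),-1)): plan([*b,.14],y+90); plan([*b,.14],-10)
E
```

```text
grasp [[538.81995886 257.7630079  160.54504433]] [0.41988111 0.06050555 0.38692591] 0.03644549086177956
top [480, 510] 27 angle pct10/50/90 [45.  48.6 59.9] corr(top face 7.5) 46.8
top [640, 665] 209 angle pct10/50/90 [75.3 75.6 76.7] corr(top face 7.5) 73.0
side [480, 510] 1094 angle pct10/50/90 [60.6 77.5 80.8] corr(top face 7.5) 75.1
side [640, 665] 408 angle pct10/50/90 [77.5 78.7 82.6] corr(top face 7.5) 75.8
top 0.82 [ 492.1 -350.3] [55.5 26.6] 22.3 235 u,v [ 545. -260.]
top 0.74 [574.5 155. ] [51.9 24.8] 80.1 94 u,v [539. 252.]
top 0.72 [649.5 142.3] [50.8 26.3] 79.8 106 u,v [615. 253.]
top 0.58 [ 590.1 -363.3] [53.4 27.1] 0.5 234 u,v [ 644. -255.]
side 0.78 [647.6 147. ] [56.4 29.2] 80.9 139 u,v [612. 257.]
side 0.72 [ 587.4 -362. ] [57.4 30.1] 0.4 115 u,v [ 641. -254.]
side 0.63 [ 489.4 -348. ] [53.6 30.9] 23.0 123 u,v [ 542. -258.]
side 0.56 [571.8 159.4] [56.4 27.2] 80.7 149 u,v [535. 256.]
[0.57204775 0.15821761 0.31691257] [ 1.79942817e+02  1.39276112e-01 -9.68666465e+00]
shift(first axes) [0.005  0.5137 0.0134] turn [ 0.12  0.1  57.81] minrows 12.8 q7 -42.6
shift(first axes) [0.005  0.5137 0.0134] turn [0.06 0.14 0.31] minrows 12.8 q7 -42.6
shift(first axes) [0.1039 0.5105 0.0132] turn [1.500e-01 7.000e-02 8.131e+01] minrows 13.0 q7 -42.6
shift(first axes) [0.1039 0.5105 0.0132] turn [0.06 0.14 0.31] minrows 13.0 q7 -42.6
```

View pics/h1.png

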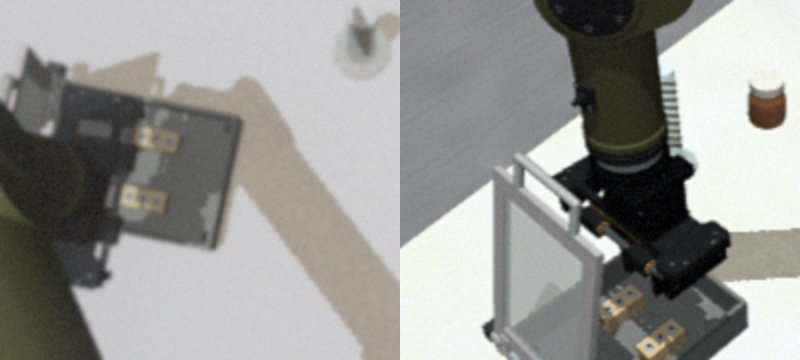

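Both placed blocks lie flat side by side (top crop (155,138) and (143,198)), and the lid is unmoved. Next block C.

Request:
jog_arm:
  rows:
    - [0.5,0.0004,0.0395,0,0,0,0]
    - [0.5,0.0004,0.0395,0,0,0,0]
    - [0.5,0.0004,0.0395,0,0,0,0]
    - [0.5,0.0004,0.0395,0,0,0,0]
    - [0.5,0.0004,0.0395,0,0,0,0]
    - [0.5,0.0004,0.0395,0,0,0,0]
    - [0.5,0.0004,0.0395,0,0,0,0]
    - [0.5,0.0004,0.0395,0,0,0,0]
    - [0.5,0.0004,0.0395,0,0,0,0]
    - [0.5,0.0004,0.0395,0,0,0,0]
    - [0.5,0.0004,0.0395,0,0,0,0]
    - [0.5,0.0004,0.0395,0,0,0,0]

```text
time_s: 36.13
tool_pos: [0.4964, -0.3113, 0.3173]
tool_rot: [-180.0, 0.1, -9.7]
force: [1.2, 0.0, 0.5]
grip_width: 0.0436
```

Request:
jog_arm:
  rows:
    - [0.5,0.0004,0.0395,0,0,0,0]
    - [0.5,0,0,0,0,0,6.4]
    - [0.5,0,0,0,0,0,6.4]
    - [0.5,0,0,0,0,0,6.4]
    - [0.5,0,0,0,0,0,6.4]
    - [0.5,0,0,0,0,0,6.4]
    - [0.5,0,0,0,0,0,6.4]
    - [0.5,0,0,0,0,0,6.4]
    - [0.5,0,0,0,0,0,6.5]
    - [0.5,0,0,0,0,0,6.5]
    - [0.5,0,0,0,0,0,0]
    - [0.5,0,0,0,0,0,0]

```text
time_s: 37.13
tool_pos: [0.4911, -0.3483, 0.3174]
tool_rot: [179.9, 0.1, -67.3]
force: [-0.2, -0.2, 0.0]
grip_width: 0.0435
```

```bash
python3 blk.py
python3 - <<'E'
from h import *
plan([.4905,-.349,.021],112.5)
E
```

```text
top 0.51 [ 513.5 -341.4] [ 8.9 25.5] -67.6 41 u,v [ 565. -247.]
top 0.49 [649.9 144.8] [56.8 26.3] 80.0 133 u,v [615. 255.]
top 0.49 [ 590.2 -363.9] [26.5 53.9] -0.6 229 u,v [ 644. -256.]
side 0.7 [572.5 159.2] [55.9 29.4] 80.7 157 u,v [536. 256.]
side 0.69 [ 587.3 -361.5] [27.5 56.8] -4.6 118 u,v [ 641. -254.]
side 0.67 [646. 147.] [56.5 27. ] 80.5 153 u,v [611. 257.]
side 0.58 [ 489.5 -349.4] [53.8 33. ] 24.2 130 u,v [ 543. -259.]
shift(first axes) [0.0003 0.0008 0.133 ] turn [0.01 0.03 0.11] minrows 3.3 q7 -43.2
```

Request:
jog_arm:
  rows:
    - [0.5,0,0.001,0.035,0,0,0]
    - [0.5,0,0,0.035,0,0,0]
    - [0.5,0,0,0.035,0,0,0]
    - [0.5,0,0,0.02,0,0,0]
    - [0.5,0,0,0.008,0,0,0]
    - [0.5,0,0,0,0,0,0]
    - [0.8,0,0,0,0,0,0]
    - [0.8,0,0,0,0,0,0]
    - [0.8,0,0,0,0,0,0]
    - [0.8,0,0,0,0,0,0]
    - [0.8,0,0,0,0,0,0]

```text
time_s: 38.25
tool_pos: [0.4906, -0.3491, 0.1861]
tool_rot: [-180.0, -0.1, -67.5]
force: [0.3, -1.2, 1.3]
grip_width: 0.0256
```

Request:
jog_arm:
  rows:
    - [0.8,0,0,-0.02,0,0,0]
    - [0.8,0,0,-0.035,0,0,0]
    - [0.8,0,0,-0.035,0,0,0]
    - [0.8,0,0,-0.035,0,0,0]
    - [0.8,0,0,0,0,0,-6.9]
    - [0.8,0,0,0,0,0,-6.9]
    - [0.8,0,0,0,0,0,-6.9]
    - [0.8,0,0,0,0,0,-6.9]
    - [0.8,0,0,0,0,0,-6.9]
    - [0.8,0,0,0,0,0,-6.9]
    - [0.8,0,0,0,0,0,-6.9]
    - [0.8,0,0,0,0,0,-6.9]

```text
time_s: 39.25
tool_pos: [0.4901, -0.3488, 0.3103]
tool_rot: [180.0, 0.0, -11.9]
force: [-0.2, 1.2, -0.1]
grip_width: 0.0255
```

Request:
jog_arm:
  rows:
    - [0.8,0,0,0,0,0,-2.3]
    - [0.8,0,0,0,0,0,0]
    - [0.8,0,0,0,0,0,0]

```text
time_s: 39.5
tool_pos: [0.4901, -0.3489, 0.3102]
tool_rot: [-180.0, 0.0, -10.1]
force: [0.1, 0.2, -0.5]
grip_width: 0.0258
```

Run:
```python
from h import *
o=status.get_obs();print(o['tool_pos'],o['tool_rot'],o['grip_width'])
plan([*xy(.575+.038,.267-.071),.145],-10)
```

```text
[ 0.49009881 -0.34887993  0.31021174] [-1.79994343e+02  1.74770998e-02 -1.00818487e+01] 0.02575289945526254
shift(first axes) [ 0.0691 -0.4546  0.0012] turn [-0.01  0.02 -0.08] minrows 11.5 q7 11.0
```

Request:
jog_arm:
  rows:
    - [0.8,0.0058,-0.0379,0,0,0,0]
    - [0.8,0.0058,-0.0379,0,0,0,0]
    - [0.8,0.0058,-0.0379,0,0,0,0]
    - [0.8,0.0058,-0.0379,0,0,0,0]
    - [0.8,0.0058,-0.0379,0,0,0,0]
    - [0.8,0.0058,-0.0379,0,0,0,0]
    - [0.8,0.0058,-0.0379,0,0,0,0]
    - [0.8,0.0058,-0.0379,0,0,0,0]
    - [0.8,0.0058,-0.0379,0,0,0,0]
    - [0.8,0.0058,-0.0379,0,0,0,0]
    - [0.8,0.0058,-0.0379,0,0,0,0]
    - [0.8,0.0055,-0.0379,0,0,0,0]

```text
time_s: 40.5
tool_pos: [0.6378, 0.0887, 0.3103]
tool_rot: [180.0, -0.0, -10.1]
force: [0.7, -1.0, -0.3]
grip_width: 0.0258
```

Request:
jog_arm:
  rows:
    - [0.8,0,0,0,0,0,0]
    - [0.8,0,0,0,0,0,0]
    - [0.8,0,0,0.035,0,0,0]
    - [0.8,0,0,0.03,0,0,0]
    - [0.8,0,0,0,0,0,0]
    - [0.8,0,0,0,0,0,0]

```text
time_s: 41.0
tool_pos: [0.6368, 0.0851, 0.2439]
tool_rot: [179.9, 0.2, -10.1]
force: [-0.1, -0.4, 0.0]
grip_width: 0.0257
```

Run:
```python
from h import *
print(status.get_obs()['grip_width'])
plan([*xy(.575+.038,.267-.071),.028],-10)
```

```text
0.025725405863881782
shift(first axes) [ 0.0008 -0.0017  0.0519] turn [ 0.11  0.21 -0.13] minrows 1.3 q7 -38.1
```

Request:
jog_arm:
  rows:
    - [0.8,0,0,0.03,0,0,0]
    - [0.8,0,0,0.015,0,0,0]
    - [0.8,0,0,0.007,0,0,0]
    - [0.8,0,0,0,0,0,0]
    - [0.8,0,0,0,0,0,0]
    - [0.58,0,0,0,0,0,0]
    - [0.58,0,0,0,0,0,0]
    - [0.58,0,0,0,0,0,0]
    - [0.58,0,0,0,0,0,0]

```text
time_s: 41.75
tool_pos: [0.6376, 0.0871, 0.194]
tool_rot: [-180.0, -0.1, -10.0]
force: [-0.3, 0.3, -0.1]
grip_width: 0.0352
```

Request:
jog_arm:
  rows:
    - [0.58,0,0,-0.01,0,0,0]
    - [0.58,0,0,-0.025,0,0,0]
    - [0.58,0,0,-0.035,0,0,0]
    - [0.58,0,0,-0.035,0,0,0]
    - [0.58,0,0,-0.02,0,0,0]
    - [0.58,0,0,0,0,0,0]

```text
time_s: 42.25
tool_pos: [0.6389, 0.0883, 0.3251]
tool_rot: [-179.8, -0.5, -10.0]
force: [0.0, 0.3, -0.6]
grip_width: 0.0369
```

```bash
python3 lid.py i1; python3 blk.py
python3 - <<'E'
from h import *
plan([.5885,-.3625,.14],-10)
E
```

```text
grasp [[615.40166803 198.31647984 161.13415037]] [ 0.01154594  0.30874395 -0.63374746] 0.03687594673561828
top [480, 510] 175 angle pct10/50/90 [75.2 75.4 76.6] corr(top face 7.5) 73.0
side [480, 510] 773 angle pct10/50/90 [76.3 78.1 81.7] corr(top face 7.5) 75.5
side [640, 665] 457 angle pct10/50/90 [50.2 78.3 82.2] corr(top face 7.5) 75.7
top 0.77 [ 590.  -362.3] [24.2 53.4] -1.4 210 u,v [ 644. -254.]
top 0.53 [639.2  84.6] [51.4 26. ] 80.3 78 u,v [615. 194.]
side 0.72 [637.1  88.3] [54.5 28. ] 80.1 144 u,v [612. 198.]
side 0.71 [ 588.3 -361.1] [58.7 29.6] 0.6 118 u,v [ 642. -253.]
side 0.67 [647.2 146.8] [56.9 28.3] 80.0 136 u,v [612. 257.]
side 0.65 [571.  160.1] [54.4 25.1] 80.0 141 u,v [535. 257.]
shift(first axes) [0.0303 0.4508 0.0131] turn [0.05 0.15 0.01] minrows 11.3 q7 -35.9
```

Request:
jog_arm:
  rows:
    - [0.5,0.0025,0.0376,0,0,0,0]
    - [0.5,0.0025,0.0376,0,0,0,0]
    - [0.5,0.0025,0.0376,0,0,0,0]
    - [0.5,0.0025,0.0376,0,0,0,0]
    - [0.5,0.0025,0.0376,0,0,0,0]
    - [0.5,0.0025,0.0376,0,0,0,0]
    - [0.5,0.0025,0.0376,0,0,0,0]
    - [0.5,0.0025,0.0376,0,0,0,0]
    - [0.5,0.0025,0.0376,0,0,0,0]
    - [0.5,0.0025,0.0376,0,0,0,0]
    - [0.5,0.0025,0.0376,0,0,0,0]
    - [0.5,0.0028,0.0372,0,0,0,0]

```text
time_s: 43.55
tool_pos: [0.5882, -0.3641, 0.3169]
tool_rot: [-180.0, 0.1, -10.0]
force: [0.6, -0.7, 0.2]
grip_width: 0.0434
```

Request:
jog_arm:
  rows:
    - [0.5,0,0,0,0,0,6.75]
    - [0.5,0,0,0,0,0,6.75]
    - [0.5,0,0,0,0,0,6.75]
    - [0.5,0,0,0,0,0,6.75]
    - [0.5,0,0,0,0,0,6.75]
    - [0.5,0,0,0,0,0,6.75]
    - [0.5,0,0,0,0,0,6.75]
    - [0.5,0,0,0,0,0,6.75]
    - [0.5,0,0,0,0,0,6.75]
    - [0.5,0,0,0,0,0,6.75]
    - [0.5,0,0,0,0,0,6.75]
    - [0.5,0,0,0,0,0,6.75]

```text
time_s: 44.55
tool_pos: [0.5888, -0.362, 0.3167]
tool_rot: [179.9, 0.1, -91.3]
force: [0.2, -0.2, -0.1]
grip_width: 0.0437
```

```bash
python3 blk.py
python3 - <<'E'
from h import *
plan([.589,-.362,.021],89)
E
```

```text
top 0.61 [649.9 145. ] [57.6 26. ] 80.1 116 u,v [615. 256.]
top 0.6 [574.1 156.9] [55.4 24.3] 80.2 111 u,v [538. 254.]
top 0.6 [639.1  84.2] [50.8 26.2] 81.1 89 u,v [615. 194.]
side 0.87 [636.7  84.7] [54.9 30.3] 83.4 130 u,v [612. 194.]
side 0.73 [646.5 143.4] [62.9 28.5] 77.7 152 u,v [612. 253.]
side 0.57 [ 587.3 -361.2] [27.7 55.9] -7.8 110 u,v [ 641. -254.]
side 0.53 [572.5 160. ] [54.7 29.9] 78.8 160 u,v [536. 257.]
shift(first axes) [ 1.000e-04 -2.000e-04  1.324e-01] turn [0.08 0.04 0.22] minrows 3.3 q7 -70.6
```

Request:
jog_arm:
  rows:
    - [0.5,0,0,0.035,0,0,0]
    - [0.5,0,0,0.035,0,0,0]
    - [0.5,0,0,0.035,0,0,0]
    - [0.5,0,0,0.02,0,0,0]
    - [0.5,0,0,0.0075,0,0,0]
    - [0.5,0,0,0,0,0,0]
    - [0.8,0,0,0,0,0,0]
    - [0.8,0,0,0,0,0,0]
    - [0.8,0,0,0,0,0,0]
    - [0.8,0,0,0,0,0,0]
    - [0.8,0,0,0,0,0,0]

```text
time_s: 45.67
tool_pos: [0.5893, -0.3625, 0.1865]
tool_rot: [-179.9, -0.0, -91.0]
force: [0.9, -0.6, 0.5]
grip_width: 0.0259
```

Request:
jog_arm:
  rows:
    - [0.8,0,0,-0.02,0,0,0]
    - [0.8,0,0,-0.035,0,0,0]
    - [0.8,0,0,-0.035,0,0,0]
    - [0.8,0,0,-0.035,0,0,0]
    - [0.8,0,0,0,0,0,-6.75]
    - [0.8,0,0,0,0,0,-6.75]
    - [0.8,0,0,0,0,0,-6.75]
    - [0.8,0,0,0,0,0,-6.75]
    - [0.8,0,0,0,0,0,-6.75]
    - [0.8,0,0,0,0,0,-6.75]
    - [0.8,0,0,0,0,0,-6.75]
    - [0.8,0,0,0,0,0,-6.75]

```text
time_s: 46.67
tool_pos: [0.5889, -0.3621, 0.3108]
tool_rot: [180.0, 0.0, -36.6]
force: [1.1, 0.2, -0.7]
grip_width: 0.0258
```

Request:
jog_arm:
  rows:
    - [0.8,0,0,0,0,0,-6.75]
    - [0.8,0,0,0,0,0,-6.75]
    - [0.8,0,0,0,0,0,-6.75]
    - [0.8,0,0,0,0,0,-6.75]
    - [0.8,0,0,0,0,0,0]
    - [0.8,0,0,0,0,0,0]

```text
time_s: 47.17
tool_pos: [0.5889, -0.3623, 0.3107]
tool_rot: [-180.0, 0.0, -10.2]
force: [0.9, -0.0, -1.1]
grip_width: 0.0256
```

```bash
python3 blk.py
python3 - <<'E'
from h import *
o=status.get_obs();print(o['tool_pos'],o['tool_rot'],o['grip_width'])
plan([*xy(.575-.038,.267-.072),.145],-10)
E
```

```text
top 0.8 [638.2  84. ] [51.4 23.8] 80.6 80 u,v [614. 194.]
top 0.54 [649.8 144.7] [57.2 26.3] 79.6 124 u,v [615. 255.]
top 0.49 [574.4 157. ] [57.2 25.8] 80.0 121 u,v [538. 254.]
side 0.86 [646.3 147. ] [55.4 25.9] 81.3 134 u,v [611. 257.]
side 0.84 [635.2  84.8] [56.1 26.6] 80.0 127 u,v [611. 194.]
side 0.59 [571.1 159.2] [56.2 27.4] 79.3 152 u,v [535. 256.]
[ 0.58908828 -0.36214056  0.31091758] [ 1.79981492e+02  1.87843777e-03 -1.00812792e+01] 0.02570465109137271
shift(first axes) [-0.1067 -0.4492  0.0018] turn [ 0.02  0.   -0.08] minrows 11.5 q7 4.6
```

Request:
jog_arm:
  rows:
    - [0.8,-0.0089,-0.0374,0,0,0,0]
    - [0.8,-0.0089,-0.0374,0,0,0,0]
    - [0.8,-0.0089,-0.0374,0,0,0,0]
    - [0.8,-0.0089,-0.0374,0,0,0,0]
    - [0.8,-0.0089,-0.0374,0,0,0,0]
    - [0.8,-0.0089,-0.0374,0,0,0,0]
    - [0.8,-0.0089,-0.0374,0,0,0,0]
    - [0.8,-0.0089,-0.0374,0,0,0,0]
    - [0.8,-0.0089,-0.0374,0,0,0,0]
    - [0.8,-0.0089,-0.0374,0,0,0,0]
    - [0.8,-0.0089,-0.0374,0,0,0,0]
    - [0.8,-0.0088,-0.0378,0,0,0,0]

```text
time_s: 48.37
tool_pos: [0.5615, 0.1004, 0.3112]
tool_rot: [180.0, -0.1, -10.1]
force: [1.6, 0.9, -0.4]
grip_width: 0.0255
```

Request:
jog_arm:
  rows:
    - [0.8,0,0,0,0,0,0]
    - [0.8,0,0,0,0,0,0]
    - [0.8,0,0,0.035,0,0,0]
    - [0.8,0,0,0.03,0,0,0]
    - [0.8,0,0,0,0,0,0]
    - [0.8,0,0,0,0,0,0]

```text
time_s: 48.87
tool_pos: [0.5615, 0.0972, 0.2448]
tool_rot: [179.9, 0.2, -10.1]
force: [0.2, 0.8, -0.1]
grip_width: 0.0258
```

Run:
```python
from h import *
print(status.get_obs()['grip_width'])
plan([*xy(.575-.038,.267-.072),.028],-10)
```

```text
0.025844936570505527
shift(first axes) [ 0.0011 -0.0018  0.0528] turn [ 0.07  0.19 -0.11] minrows 1.3 q7 -39.4
```

Request:
jog_arm:
  rows:
    - [0.8,0,0,0.03,0,0,0]
    - [0.8,0,0,0.015,0,0,0]
    - [0.8,0,0,0.0075,0,0,0]
    - [0.8,0,0,0,0,0,0]
    - [0.8,0,0,0,0,0,0]
    - [0.58,0,0,0,0,0,0]
    - [0.58,0,0,0,0,0,0]
    - [0.58,0,0,0,0,0,0]
    - [0.58,0,0,0,0,0,0]

```text
time_s: 49.62
tool_pos: [0.5621, 0.0987, 0.1939]
tool_rot: [180.0, -0.0, -10.0]
force: [0.4, -0.3, -0.7]
grip_width: 0.0357
```

Request:
jog_arm:
  rows:
    - [0.58,0,0,-0.01,0,0,0]
    - [0.58,0,0,-0.025,0,0,0]
    - [0.58,0,0,-0.035,0,0,0]
    - [0.58,0,0,-0.035,0,0,0]
    - [0.58,0,0.035,0,0,0,0]
    - [0.58,0,0.035,0,0,0,0]
    - [0.58,0,0.035,0,0,0,0]
    - [0.58,0,0.035,0,0,0,0]
    - [0.58,0,0.035,0,0,0,0]
    - [0.58,0,0.035,0,0,0,0]
    - [0.58,0,0.035,0,0,0,0]
    - [0.58,0,0,0,0,0,0]

```text
time_s: 50.62
tool_pos: [0.5178, -0.1511, 0.2987]
tool_rot: [179.7, 0.0, -10.6]
force: [-0.5, -1.4, -0.4]
grip_width: 0.036
```

```bash
python3 lid.py j1; python3 blk.py
python3 - <<'E'
from h import *
ims=[]
for n,(r0,r1,c0,c1) in(("top",(140,260,120,280)),("side",(200,350,150,350))):
    p,d=cams.read_camera(n); U=uv(cloud(n,d).reshape(-1,3))*1000
    ims.append(cv2.convertScaleAbs(cv2.resize(p[r0:r1,c0:c1,::-1],(400,300),interpolation=cv2.INTER_CUBIC),alpha=1.4))
    m=(U[:,0]>440)&(U[:,0]<486)&(abs(U[:,1]-388)<18)&(U[:,2]>30)&(U[:,2]<75); Q=U[m]; print(n,'grip',len(Q),Q[:,0].min())
    m=(U[:,0]>540)&(U[:,0]<575)&(abs(U[:,1]-388)<8)&(U[:,2]>40)&(U[:,2]<60); Q=U[m]; print('nose',len(Q),Q[:,0].max() if len(Q) else 0)
    m=(U[:,2]>24)&(U[:,2]<44)&(U[:,0]>505)&(U[:,0]<645)&(U[:,1]>172)&(U[:,1]<290); print('block top z',np.percentile(U[m][:,2],[5,50,95]))
    for s in("cylinder","jar","spanner"): print(n,s,lm(n,s,0)[:1])
cv2.imwrite("pics/fin.png",np.hstack(ims))
E
```

```text
grasp [[536.11105924 -59.65697723 134.71829879]] [-0.50062914 -1.39668501 -0.42633353] 0.03601472898519137
top [480, 510] 175 angle pct10/50/90 [75.2 75.4 76.6] corr(top face 7.5) 73.0
top [640, 665] 211 angle pct10/50/90 [75.3 75.6 76.7] corr(top face 7.5) 73.0
side [480, 510] 769 angle pct10/50/90 [76.4 78.1 81.7] corr(top face 7.5) 75.6
side [640, 665] 404 angle pct10/50/90 [77.5 78.6 82.7] corr(top face 7.5) 75.8
top 0.79 [639.2  84.1] [51.1 26.3] 79.6 95 u,v [615. 194.]
top 0.72 [574.1 155.3] [60.3 25.8] 80.0 114 u,v [538. 253.]
top 0.59 [564.4  99.6] [52.9 25.7] 80.1 90 u,v [539. 196.]
top 0.51 [649.4 144.5] [57.6 25.4] 79.0 114 u,v [614. 255.]
side 0.88 [561.4  97.1] [59.3 27.9] 77.8 145 u,v [536. 193.]
side 0.84 [635.1  83.3] [59.2 27.5] 80.0 130 u,v [611. 192.]
side 0.79 [647.  146.7] [55.9 28.4] 78.6 143 u,v [612. 257.]
side 0.71 [571.4 159.8] [56.  27.4] 82.9 165 u,v [535. 257.]
top grip 125 456.65913198734665
nose 11 551.9506313406646
block top z [28.8004077  32.20610846 35.20318512]
top cylinder [(0.9, [141.6, 318.5], [0.7844, -0.1057, 0.0])]
top jar [(0.65, [168.2, 383.7], [0.7182, -0.2777, 0.0])]
top spanner [(0.38, [143.8, 318.8], [0.7785, -0.1067, 0.0])]
side grip 211 452.9862281583462
nose 2 547.0685026578731
block top z [26.06646556 31.92437987 34.31566706]
side cylinder [(0.59, [196.6, 277.1], [0.7873, -0.1316, 0.0])]
side jar [(0.9, [178.8, 325.1], [0.7139, -0.2845, 0.0])]
side spanner [(0.74, [287.4, 256.4], [0.6179, 0.158, 0.0])]
```

View pics/fin.png

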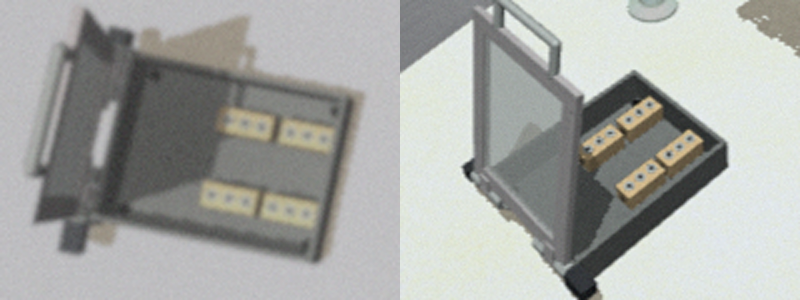

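All four blocks lie flat in the case (top crop ~(245,123), (305,135), (228,198), (290,210)). The pin is home, the lid is at about 75°, and the arm is clear of everything. Handing in.

```bash
python3 -c "
from cell import env; print(env.sign_off())"
```

```text
the job is handed in; nothing more can be done
None
```

The job is handed in at about 51 s of the 200 s allowed: pin home, lid up, all four blocks in the case. The system gave no verdict, so the results below are from my own last checks.

- **Pin:** I slid it through the empty hinge until the shoulder made contact (about 9 N). Its nose shows at 66 mm past the mouth, the full shaft length. It was still there at the end.
- **Lid:** I raised it only after the pin was home. The arm's position put it at 75.3°. The cameras disagreed slightly, 73.0° from the top and 75.7° from the side, but both are within the 7° allowed. It did not move while I placed the blocks.
- **Blocks:** All four lie flat on the case floor in two rows. Their tops are at about 32 mm, which is the 6 mm floor plus one 26 mm block, so none is stacked.
- **Other objects:** The last camera check had the cylinder and jar within a few millimetres of where they started. The networks did not find the spanner in that check and reported other things in its place. Its position is therefore not confirmed, but the gripper stayed well away from it.
- **Gripper:** I saw no slip and no knocked block, and the gripper ended clear of everything.

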